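Slide two weldments onto the chill plate under the guard

TASK

Slide the lug plate and the stub flange across the table onto the copper chill plate under the clear spark guard: the flange into the wide left lane, the plate into the narrow right lane with its leading end (the end farther from the lug) first, each up against its stop and lying flat. Keep them down on the surface all the way, do not carry them through the air or tip them, and leave the other things on the table undisturbed.

Things in the scene. Friction and masses are not known exactly. Their poses are not given: they have to be found in the camera images.
- lug (a point): Loose weldment 1, the lug plate (0.4 to 0.65 kg): flat bright steel plate with an upright round-topped lug, 40 mm long (x), 12 mm thick (y), top 52 mm above the underside. Point in the lug's middle, 33 mm above the underside. Pinch it across the 12 mm, along y. The plate is 60 mm wide (y), 8 mm thick and reaches from -25 to +75 mm along x; +x is the leading end.
- lug_plate: The lug plate; origin at the centre of the 100 x 60 mm plate's underside, 25 mm along +x from the lug's middle; same axes as point lug.
- stub (a point): Loose weldment 2, the stub flange (0.45 to 0.8 kg): flat dark steel disc 90 mm across, 10 mm thick, with an upright pipe stub 42 mm across at its centre, top 52 mm above the underside. The point is on the stub's axis, 33 mm above the underside. Round, so its yaw does not matter.
- stub_flange: The stub flange; origin at the centre of its underside.
- chill_station: Fixed chill station: copper plate 4 mm thick, 194 mm wide (y), x = -105 to 0 mm, with a back stop. Origin on the table, mid-width, in the rear stop face's plane; x is the sliding direction into it, y left seen along x. Ribs 6 mm wide, tops 12 mm above the table, x = -98 to 0 mm, at y = +94, -18, -94 mm bound the two lanes. A clear spark guard in a yellow frame hangs over it.
- bevel_foot (a point): Foot of the copper plate's bevelled front edge, mid-width, on the table, 131 mm in front of the rear stop face; the bevel rises 4 mm over 26 mm. Axes as the chill station's.
- guard_edge (a point): Lower front edge of the spark guard, mid-width, 78 mm in front of the rear stop face, 175 mm above the table. The guard covers all behind this edge to 31 mm past the stop face, over the whole width, top at 187 mm, on two posts behind the stop. To hold a part at its stop the tool must lean back, its wrist away from the stop, by some 30 to 45 degrees.
- pad_bay (a point): Where point lug is when the lug plate sits home in the right lane (70 mm wide, middle at station y = -56 mm), leading edge touching the stop (face at station x = 0, top 30 mm up). 37 mm above the table; axes as the chill station's, and the plate's x then points along its x.
- flange_bay (a point): Where point stub is when the stub flange sits home in the left lane (106 mm wide, middle at station y = +38 mm), rim touching the stop (face here at station x = -10 mm, top 26 mm up). 37 mm above the table; axes as the chill station's.
- raised_plate (a point): Centre of the top of a fixed plate of the table that stands up 13 mm: 182 mm (x) by 130 mm (y), edges along the world axes; parts cannot slide across it.
- steel_block: Bystander, loose: dark steel block, 50 x 62 x 36 mm. Origin at the centre of its underside.
- angle_clip: Bystander, loose: short piece of angle iron, 40 x 55 x 40 mm. Origin at the centre of its underside.
- bar_end: Bystander, loose: rusty round bar end standing on end, 18 mm across, 38 mm tall. Origin at the centre of its underside.
- oil_bottle: Bystander, loose: yellow oil bottle with a red cap, 66 mm across, 205 mm tall. Origin at the centre of its underside.
- electrode_box: Bystander, fixed: green electrode box, 93 (x) x 365 (y) x 54 mm. Origin at the centre of its underside.
- angle_short: Bystander, fixed: heavy angle offcut lying roof-like, 79 (x) x 185 (y) x 42 mm. Origin under its centre.
There are look-alikes about, which are no part of the job. What is shaped like the lug_plate but pink is not meant.

How it is judged:
At the end, for the whole second after the job is handed in: Both parts lie flat and at rest on the copper under the guard: the lug plate in the right lane, lug end outward, and the stub flange in the left lane, each within 7 mm of touching its stop and within 12 mm of its lane's middle, the plate square to the stop within 0.15 rad (x of lug in the frame of pad_bay between -0.007 and 0.005 m and y of lug in the frame of pad_bay between -0.012 and 0.012 m and z of lug in the frame of pad_bay between -0.004 and 0.004 m and angle between each of lug, stub's own z axis and vertical below 0.06 rad and linear speed of each of lug_plate, stub_flange below 0.01 m/s and angle between the x axis of lug and the x axis of pad_bay, either way round below 0.15 rad and x of stub in the frame of flange_bay between -0.007 and 0.005 m and y of stub in the frame of flange_bay between -0.012 and 0.012 m and z of stub in the frame of flange_bay between -0.004 and 0.004 m).
It fails at once if the lug plate is lifted (its lug point more than 20 mm above where it is when lying on the table) (height (world z) of lug above 0.053 m).
It fails at once if the stub flange is lifted (its stub point more than 20 mm above where it is when lying on the table) (height (world z) of stub above 0.053 m).
It fails at once if a weldment is tipped by more than 0.35 rad (angle between any of lug, stub's own z axis and vertical above 0.35 rad).
It fails at once if a bystander is moved by more than 15 mm (distance of any of steel_block, angle_clip, bar_end, oil_bottle from where it was at the start of the episode above 0.015 m).
It also fails if it takes over 72 s, if anything falls off the work surface, if the arm or the gripper's body presses on something with over 40 N, if the wrist force passes 120 N, or if a joint passes its speed limit or range.

ROBOT

A 7-joint arm with a two-finger parallel gripper is mounted at the origin on the work surface; the furniture and walls round the work are solid. World frame = base frame: x ahead of the robot, y to its left, z up, the work surface at z = 0. Lengths are in m, angles in rad, forces in N, time in s.
With the tool pointing down it reaches from about 0.425 to 1.025 m from the base axis. Payload 9.4 kg.
Tool frame: the origin (TCP) lies on the mounting face of the last link; the fingertips stand 186 mm ahead of it and the grasp point (between the pads) lies 167 mm ahead of it; x points along the fingers, y is the direction in which the jaws open and shut, and the axes are right-handed (so a half turn about x gives the same grasp; the last joint's range is limited). The gripper opens to 93 mm and grips with 3 to 60 N. Pads are 15 mm wide; open, the fingers measure 128 mm over their backs; the gripper's body (75 mm by 188 mm) begins 65 mm behind the grasp point.
Start: joints at [-1.229, 0.599, -0.003, 1.599, 0.002, 0.943, -0.08], TCP at [0.295, 0.662, 0.405] pointing down, gripper open.
Joint ranges: [-2.57, 2.57], [-0.35, 1.97], [-1.29, 1.29], [0.11, 2.56], [-1.05, 4.19], [0.11, 1.86], [-2.63, 2.63]. Speed limits (rad/s): [2.22, 2.22, 3.01, 3.01, 3.14, 3.14, 3.14].

INTERFACE

Orientations are given as a unit quaternion [x, y, z, w].
In Python, from workcell import robot gives the robot as it stands.
- The arm moves only by the shell command python3 -m pendant 'ROWS' [OPENING] [FORCE]. ROWS is JSON, a list of rows, each an object of numbers: "tx", "ty", "tz": the shift along the world's x, y, z in m; "roll": the turn about the world's z in rad. In form: [{"tx": .., "ty": .., "tz": .., "roll": ..}, ...]. A call has exactly 10 rows; each row is the pose to reach, as a shift and turn from the pose measured when the call began; what a row does not reach only later rows make up. A row lasts 1/8 s, in which the tool goes at most 62.5 mm and 10.7 degrees, less where a joint would pass 70% of its speed; a pose out of reach is approached as far as the arm can. A call with a gripper value outside its range is refused whole. OPENING is the closure, from 0 (fully open) to 1 (shut), set as the call begins (- or left out, the last holds). The fingers move at their own pace and stop on an object; FORCE is the grip in N (left out, the last holds). Time passes only in rows, so rows that repeat a pose let the fingers close, or fill a call up. It gives the time, the measured TCP pose, the force and the opening at its end, in the units of the state.
- robot.observe(): the state, without advancing time (a new reading comes with each control period).
- robot.snapshot(name): name is "scene" or "side" or "wrist"; returns the picture (480x640x3 uint8, red, green, blue); there is no depth.
- robot.camera_model(name): a dict with "fx", "fy", "cx", "cy" (pixels), "eye" and "orientation" of the camera in the world. Camera axes: x right, y down, z forward; pixel columns grow to the right and rows downward; lengths in m; the calibration is good to about 2 mm. The wrist camera is an equidistant fisheye: a pixel r from the principal point sees the ray r / f radians off the axis. A picture is of the moment at which its call begins: read the wrist's pose just before it. camera_model takes no time and is no camera call; for the wrist camera it gives the pose at the moment of the call.
- robot.finish_job(): hands the job in, once; it reports no verdict.
The state is a dict: "time": time; "q": joint angles; "qvel": joint speeds; "tau": joint torques, N m; "ee_pos": TCP position; "eef_rot": TCP orientation; "wrist_force": force on the tool from outside, world axes, zero at the start; "moment": the same for the moment, N m; "grip_width": finger opening in m.
Only numpy, scipy, OpenCV 4.12 (cv2) and the standard library are available. Lean on these libraries where they do the work, as an engineer would, in place of code of your own. Each camera call takes 0.05 s, during which the arm holds its last target.

## Working session

There is one attempt and no reset: what is moved stays moved. The work goes in short steps, Python scripts to look and compute and a shell command to move; the robot and the scene stay as the last step left them, time stands still between calls to the robot, and variables do not carry over. Pictures are saved under pics/ and viewed, and the job is handed in when it is done.

```bash
mkdir -p pics; ls; python3 - <<'E'
from workcell import robot
import cv2,json,numpy as np
s=robot.observe(); print(s)
for n in ("scene","side","wrist"):
    print(n,robot.camera_model(n))
    im=robot.snapshot(n); cv2.imwrite(f"pics/{n}0.png",im[...,::-1])
E
```

```text
pics
{'time': 0.0, 'q': array([-1.22870883,  0.60015102, -0.00256542,  1.60011404,  0.00181383,
        0.94289919, -0.07976166]), 'qvel': array([-0.0008302 ,  0.00127466,  0.00049689,  0.00124247, -0.00173258,
        0.00150695,  0.0008181 ]), 'tau': array([ 4.58142604e-04, -7.65068078e+01,  1.49719600e+00, -2.52345622e+01,
       -5.25398226e-02,  1.70202280e-02,  1.60632640e-04]), 'ee_pos': array([0.29472764, 0.66217863, 0.40384637]), 'eef_rot': array([ 0.14639046,  0.69173599, -0.14749241,  0.69160476]), 'wrist_force': array([ 0.35357982, -0.7339412 , -0.34156715]), 'moment': array([-0.01620553,  0.06328469, -0.00658284]), 'grip_width': 0.09323157393934896}
scene {'fx': 589.3601319545418, 'fy': 589.3601319545418, 'cx': 332.4447218056271, 'cy': 237.4243251813672, 'eye': array([-0.15770554,  1.12137216,  0.7049024 ]), 'orientation': array([-0.21296793,  0.80999413, -0.52746686,  0.1425934 ])}
side {'fx': 465.72720591384706, 'fy': 465.72720591384706, 'cx': 325.11232591705055, 'cy': 237.49781059366504, 'eye': array([ 0.0780914 , -1.05051973,  0.77889363]), 'orientation': array([ 0.85583763, -0.15344125,  0.1005985 , -0.48360902])}
wrist {'fx': 371.64829954431775, 'fy': 371.64829954431775, 'cx': 315.0154347228572, 'cy': 238.1776688436917, 'eye': array([0.22845993, 0.69089215, 0.38403841]), 'orientation': array([0.83123207, 0.54057806, 0.07019539, 0.10909264])}
```

View pics/scene0.png

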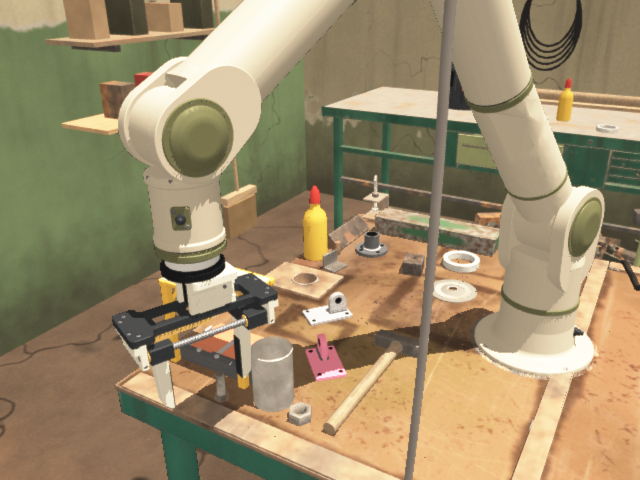

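View pics/side0.png

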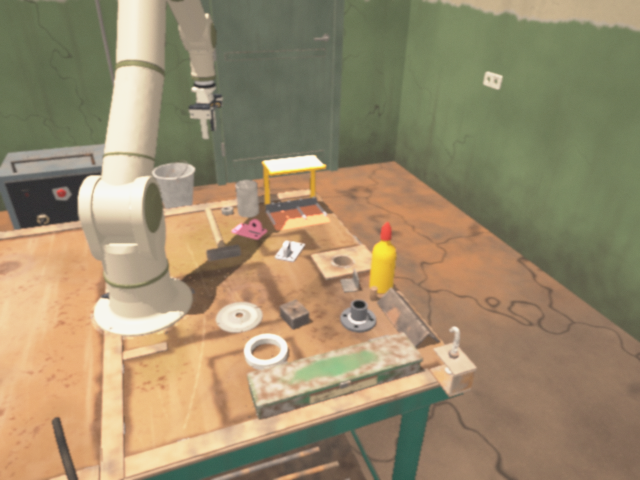

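View pics/wrist0.png

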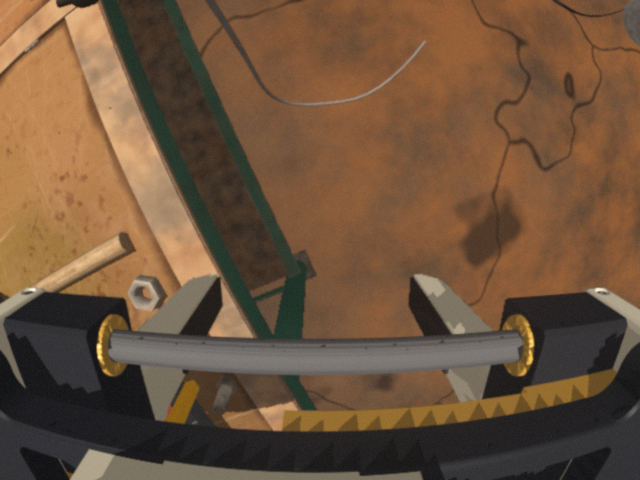

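```bash
python3 - <<'E'
import cv2
a=cv2.imread("pics/side0.png")[145:345,190:450]; cv2.imwrite("pics/side0c.png",cv2.resize(a,None,fx=3,fy=3,interpolation=cv2.INTER_CUBIC))
a=cv2.imread("pics/scene0.png")[180:430,110:510]; cv2.imwrite("pics/scene0c.png",cv2.resize(a,None,fx=2,fy=2,interpolation=cv2.INTER_CUBIC))
E
```

```text
(no output)
```

View pics/side0c.png

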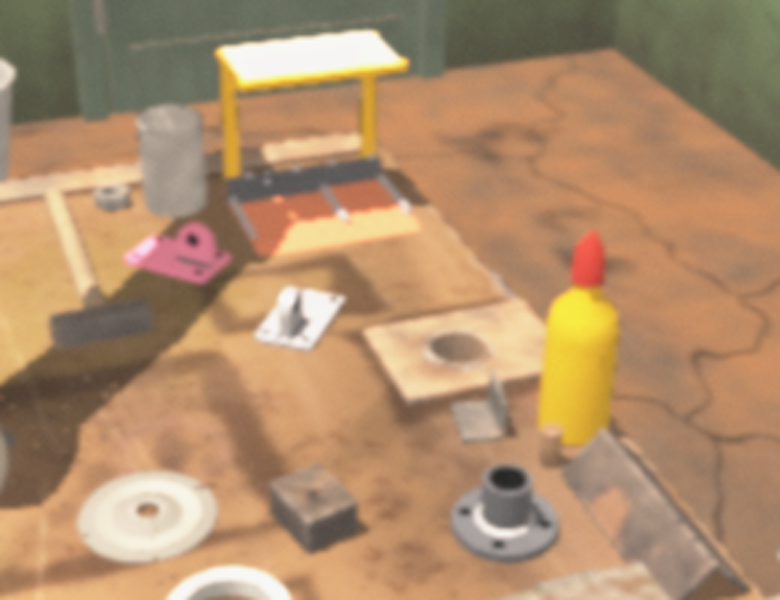

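View pics/scene0c.png

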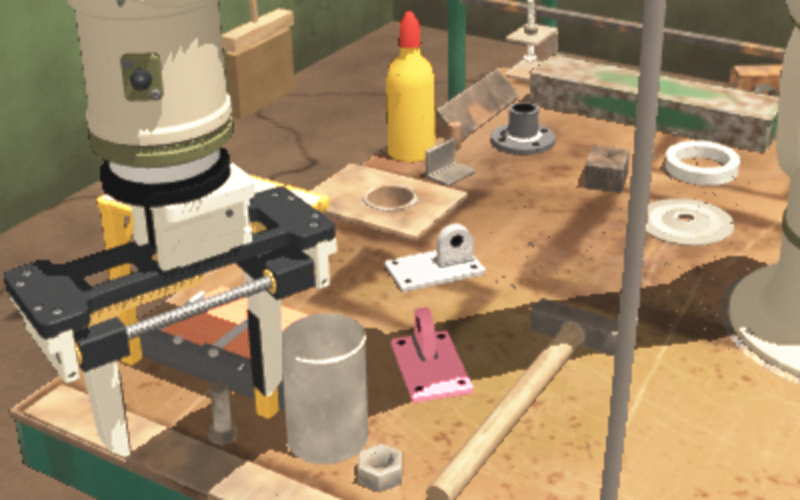

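```bash
cat > h.py <<'E'
import numpy as np,cv2
from scipy.spatial.transform import Rotation as R
from workcell import robot
def ray(name,uv,cm=None):
    c=cm or robot.camera_model(name); u,v=uv
    x=(u-c['cx'])/c['fx']; y=(v-c['cy'])/c['fy']
    if name=='wrist':
        r=np.hypot(x,y); s=np.sin(r)/r if r>1e-9 else 1; d=np.array([x*s,y*s,np.cos(r)])
    else: d=np.array([x,y,1.])
    d=R.from_quat(c['orientation']).apply(d); return c['eye'],d/np.linalg.norm(d)
def plane(name,uv,z,cm=None):
    e,d=ray(name,uv,cm); return e+d*(z-e[2])/d[2]
def tri(rs):
    A=np.zeros((3,3));b=np.zeros(3)
    for e,d in rs:
        P=np.eye(3)-np.outer(d,d);A+=P;b+=P@e
    p=np.linalg.solve(A,b); return p,[np.linalg.norm((np.eye(3)-np.outer(d,d))@(p-e)) for e,d in rs]
def proj(name,p,cm=None):
    c=cm or robot.camera_model(name); q=R.from_quat(c['orientation']).inv().apply(np.asarray(p)-c['eye'])
    if name=='wrist':
        r=np.hypot(q[0],q[1]); t=np.arctan2(r,q[2]); k=t/r if r>1e-9 else 0
        return np.array([c['cx']+c['fx']*q[0]*k,c['cy']+c['fy']*q[1]*k])
    return np.array([c['cx']+c['fx']*q[0]/q[2],c['cy']+c['fy']*q[1]/q[2]])
E
python3 - <<'E'
import cv2
a=cv2.imread("pics/side0.png")[150:235,255:345]; cv2.imwrite("pics/side0d.png",cv2.resize(a,None,fx=7,fy=7,interpolation=cv2.INTER_CUBIC))
a=cv2.imread("pics/scene0.png")[275:430,145:355]; cv2.imwrite("pics/scene0d.png",cv2.resize(a,None,fx=3.8,fy=3.8,interpolation=cv2.INTER_CUBIC))
E
```

```text
(no output)
```

View pics/side0d.png

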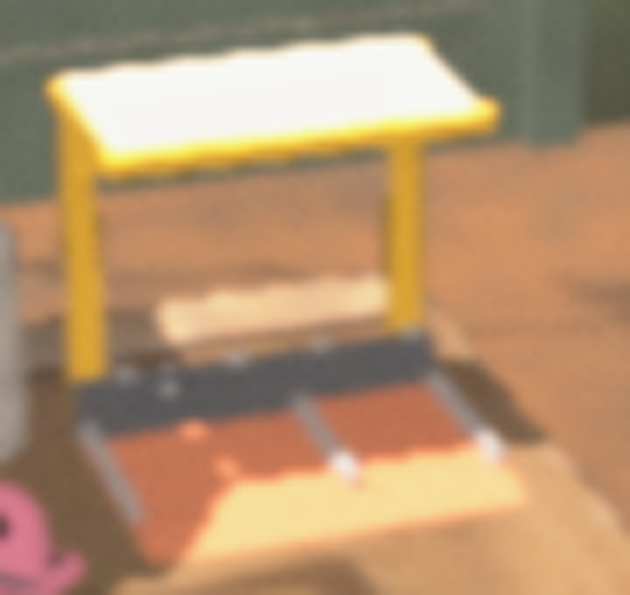

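View pics/scene0d.png

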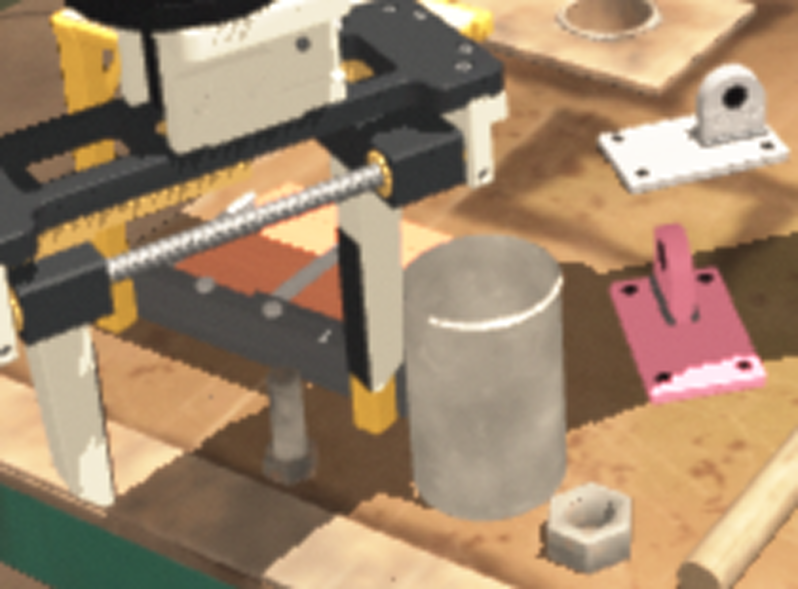

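```bash
python3 - <<'E'
from h import *
f=lambda u,v:(u/7+255,v/7+150)
np.set_printoptions(precision=4,suppress=True)
P={}
for n,uv,z in [("guardL",(106,172),.175),("guardR",(495,132),.175),("foot_L",(150,568),0),("foot_R",(524,500),0),
 ("ribLfront",(138,522),.012),("ribMfront",(350,468),.012),("ribRfront",(492,447),.012),("ribMback",(305,400),.012),("ribRback",(437,377),.012),("ribLback",(90,430),.012),
 ("stopTopL",(78,388),.026),("stopTopR",(432,335),.03)]:
    P[n]=plane("side",f(*uv),z); print(n,P[n])
d=P['foot_R']-P['foot_L'];print("foot w",np.linalg.norm(d),np.degrees(np.arctan2(d[1],d[0])))
d=P['guardR']-P['guardL'];print("guard w",np.linalg.norm(d),np.degrees(np.arctan2(d[1],d[0])))
d=P['ribRfront']-P['ribMfront'];print("rib R-M 76",np.linalg.norm(d),np.degrees(np.arctan2(d[1],d[0])))
d=P['ribRfront']-P['ribLfront'];print("rib R-L 188",np.linalg.norm(d),np.degrees(np.arctan2(d[1],d[0])))
for k in 'MRL':
  d=P[f'rib{k}back']-P[f'rib{k}front'];print("rib ",np.linalg.norm(d),np.degrees(np.arctan2(d[1],d[0])))
# lug/stub
g=lambda u,v:(u/3+190,v/3+145)
print("flange",plane("side",g(505,525),.005))
for uv in [(297,287),(345,295),(312,348),(255,340)]: print("plate",plane("side",g(*uv),.008))
s=lambda u,v:(u/2+110,v/2+180)
for uv in [(386,268),(400,290),(484,270),(464,250)]: print("plate scene",plane("scene",s(*uv),.008))
print("flange scene",plane("scene",s(523,140),.005))
for n,uv in [("bottle",(575,440)),("raised1",(363,330)),("raised2",(408,402)),("raised3",(555,370)),("raised4",(508,300)),("block",(315,535)),("clip",(482,430)),("bar",(550,460))]: print(n,plane("side",g(*uv),.0))
E
```

```text
guardL [0.4307 0.3198 0.175 ]
guardR [0.6205 0.3094 0.175 ]
foot_L [0.4272 0.2526 0.    ]
foot_R [0.6206 0.258  0.    ]
ribLfront [0.4286 0.2767 0.012 ]
ribMfront [0.5425 0.296  0.012 ]
ribRfront [0.6173 0.2943 0.012 ]
ribMback [0.5446 0.373  0.012 ]
ribRback [0.6181 0.3762 0.012 ]
ribLback [0.4316 0.3758 0.012 ]
stopTopL [0.4313 0.396  0.026 ]
stopTopR [0.6199 0.3893 0.03  ]
foot w 0.19344637375520338 1.6055585308530635
guard w 0.1900694764539701 -3.142740295595966
rib R-M 76 0.07478522367735568 -1.2831520651483086
rib R-L 188 0.1895657683585261 5.318926003679257
rib  0.07708260973725505 88.47610360738778
rib  0.08193746901963424 89.4089651678127
rib  0.09913327922551618 88.24610371846978
flange [ 0.4962 -0.2499  0.005 ]
plate [0.4447 0.1681 0.008 ]
plate [0.4876 0.1363 0.008 ]
plate [0.4241 0.052  0.008 ]
plate [0.3748 0.0842 0.008 ]
plate scene [0.4754 0.155  0.008 ]
plate scene [0.4372 0.1867 0.008 ]
plate scene [0.3764 0.1048 0.008 ]
plate scene [0.4176 0.0768 0.008 ]
flange scene [ 0.4944 -0.2344  0.005 ]
bottle [ 0.6084 -0.1593  0.    ]
raised1 [0.487  0.0779 0.    ]
raised2 [ 0.4853 -0.0539  0.    ]
raised3 [ 0.6414 -0.0517  0.    ]
raised4 [0.6525 0.0829 0.    ]
block [ 0.3446 -0.2033  0.    ]
clip [ 0.5339 -0.1173  0.    ]
bar [ 0.5737 -0.1782  0.    ]
```

```bash
python3 - <<'E'
from h import *
np.set_printoptions(precision=4,suppress=True)
s=robot.observe(); r=R.from_quat(s['eef_rot']); print(r.as_matrix())
for a in (-.0466,0,.0466):
    p=s['ee_pos']+r.apply([.186,a,0]); print(p,[proj(n,p) for n in("scene","side","wrist")])
for n in("scene","side"): print("base",proj(n,[0,0,0]), proj(n,[.5,.4,0]))
E
```

```text
[[-0.0003  0.4067  0.9136]
 [-0.0011  0.9136 -0.4067]
 [-1.     -0.0011  0.0001]]
[0.2758 0.6194 0.2181] [array([239.6137, 374.3929]), array([205.9817, 137.401 ]), array([222.2603, 292.7667])]
[0.2947 0.662  0.2181] [array([207.7129, 387.6298]), array([209.3877, 133.3051]), array([316.2813, 294.0117])]
[0.3137 0.7046 0.218 ] [array([173.6501, 401.7638]), array([212.6389, 129.3953]), array([410.1232, 292.8794])]
base [532.5511 340.9143] [225.6911 371.2898]
base [144.5479 303.6669] [284.568  208.6481]
```

```bash
python3 - <<'E'
from h import *
np.set_printoptions(precision=4,suppress=True)
for n in("scene","side"):
    c=robot.camera_model(n); print(n,c['eye'],R.from_quat(c['orientation']).as_matrix(), c['orientation'])
print(plane("side",(143,305),0.0),plane("scene",(533,345),0.))
for x in [0,.2,.4,.6]:
  for y in [-.4,-.2,0,.2,.4]: print(x,y,proj("scene",[x,y,0]),proj("side",[x,y,0]))
E
python3 - <<'E'
import cv2
a=cv2.imread("pics/side0.png"); b=cv2.resize(a,(800,600)); cv2.imwrite("pics/side0e.png",b)
E
```

```text
scene [-0.1577  1.1214  0.7049] [[-0.8686 -0.1946  0.4557]
 [-0.4954  0.3528 -0.7938]
 [-0.0063 -0.9152 -0.4029]] [-0.213   0.81   -0.5275  0.1426]
side [ 0.0781 -1.0505  0.7789] [[ 0.9327 -0.1653  0.3206]
 [-0.3599 -0.4852  0.7969]
 [ 0.0238 -0.8587 -0.512 ]] [ 0.8558 -0.1534  0.1006 -0.4836]
[-0.004  -0.0044  0.    ] [-0.0042  0.015   0.    ]
0 -0.4 [566.6173 266.6943] [155.1922 428.6128]
0 -0.2 [551.5092 299.6104] [149.0634 356.6709]
0 0 [532.5511 340.9143] [144.5479 303.6669]
0 0.2 [508.0566 394.2805] [141.0828 262.9928]
0 0.4 [475.1857 465.8962] [138.3397 230.7945]
0.2 -0.4 [491.839  251.2204] [257.4309 399.6935]
0.2 -0.2 [469.7153 280.4889] [237.0487 336.0177]
0.2 0 [442.338  316.7074] [221.7621 288.2608]
0.2 0.2 [407.584  362.6849] [209.8725 251.1167]
0.2 0.4 [362.0075 422.9799] [200.3608 221.4014]
0.4 -0.4 [424.8682 237.3622] [346.8206 374.4087]
0.4 -0.2 [397.3155 263.5636] [315.4701 317.6094]
0.4 0 [363.6378 295.5897] [291.5821 274.33  ]
0.4 0.2 [321.537  335.6257] [272.7754 240.2569]
0.4 0.4 [267.4017 387.1061] [257.5845 212.7348]
0.6 -0.4 [364.5427 224.879 ] [425.6402 352.1136]
0.6 -0.2 [332.7795 248.4766] [385.8067 301.0989]
0.6 0 [294.3787 277.0053] [355.0215 261.6723]
0.6 0.2 [247.0169 312.1914] [330.5161 230.2883]
0.6 0.4 [187.1432 356.6728] [310.5468 204.7136]
```

View pics/side0e.png

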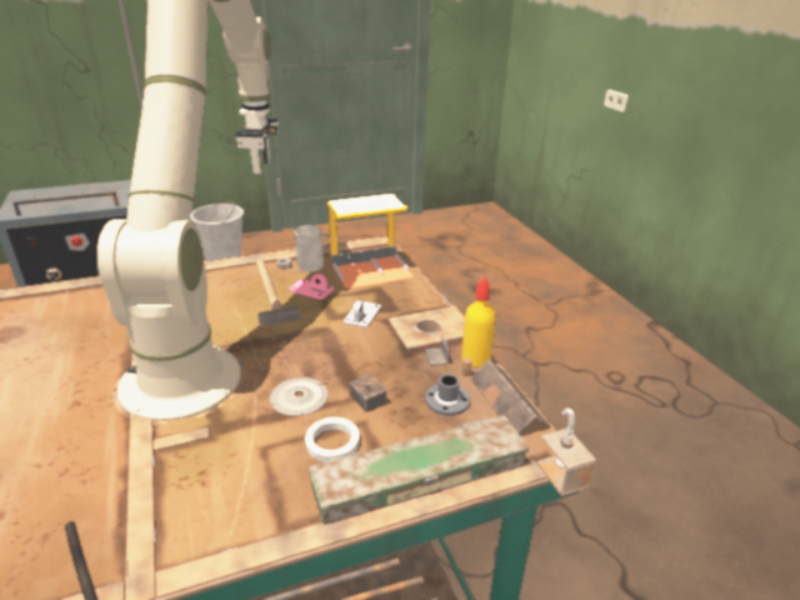

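```bash
python3 - <<'E'
from h import *
np.set_printoptions(precision=4,suppress=True)
g=lambda u,v:(u/3+190,v/3+145)
s=lambda u,v:(u/2+110,v/2+180)
for n,a,b in [("stubtop",(507,478),(524,107)),("bottletip",(592,234),(408,14)),("raised near corner(-x,-y)",(410,392),(467,198)),
 ("raised -x+y corner",(363,328),(417,234)),("plate lead tip corner +", (345,294),(386,268)),("plate c2",(300,287),(400,287)),("plate c3",(255,338),(484,267)),("plate c4",(312,346),(462,249)),("blocktop c",(313,487),(608,160)),("hole",(458,347),(390,198))]:
    p,res=tri([ray("side",g(*a)),ray("scene",s(*b))]); print(n,p,res, proj("side",p)-g(*a),proj("scene",p)-s(*b))
E
python3 - <<'E'
import cv2
a=cv2.imread("pics/side0.png")[225:335,260:400]; cv2.imwrite("pics/side0f.png",cv2.resize(a,None,fx=5,fy=5,interpolation=cv2.INTER_NEAREST))
a=cv2.imread("pics/scene0.png")[220:330,260:420]; cv2.imwrite("pics/scene0f.png",cv2.resize(a,None,fx=5,fy=5,interpolation=cv2.INTER_NEAREST))
E
```

```text
stubtop [ 0.4981 -0.244   0.0506] [np.float64(0.0006166728756986734), np.float64(0.000616672875698592)] [ 0.1805 -0.1729] [0.1677 0.1439]
bottletip [ 0.6182 -0.1345  0.2009] [np.float64(0.00010657456347768404), np.float64(0.00010657456347779662)] [ 0.0249 -0.0334] [0.0249 0.032 ]
raised near corner(-x,-y) [ 0.4859 -0.0484  0.0042] [np.float64(0.0043097479945955145), np.float64(0.004309747994595256)] [-1.1149  1.027 ] [-1.2912 -1.0931]
raised -x+y corner [0.4847 0.0708 0.0076] [np.float64(0.0003341048868118216), np.float64(0.0003341048868117377)] [ 0.0799 -0.0753] [0.1058 0.0917]
plate lead tip corner + [0.4868 0.1434 0.0018] [np.float64(0.004285932024152904), np.float64(0.004285932024152903)] [-0.9812  0.9264] [-1.4004 -1.2375]
plate c2 [0.4478 0.173  0.0028] [np.float64(0.0022220739674798113), np.float64(0.0022220739674798447)] [-0.5173  0.4648] [-0.7656 -0.6443]
plate c3 [0.3795 0.095  0.0043] [np.float64(0.0021841429784185368), np.float64(0.0021841429784184483)] [ 0.5681 -0.4551] [0.7762 0.5723]
plate c4 [0.4275 0.0648 0.0009] [np.float64(0.0007601839732619832), np.float64(0.0007601839732620242)] [-0.1927  0.1653] [-0.2539 -0.2007]
blocktop c [ 0.3481 -0.1821  0.0319] [np.float64(0.0022283421723477584), np.float64(0.0022283421723475194)] [-0.7213  0.543 ] [-0.7227 -0.4713]
hole [0.5626 0.0076 0.0071] [np.float64(0.00016445412149589285), np.float64(0.0001644541214961522)] [ 0.0382 -0.0395] [0.0471 0.0447]
```

View pics/side0f.png

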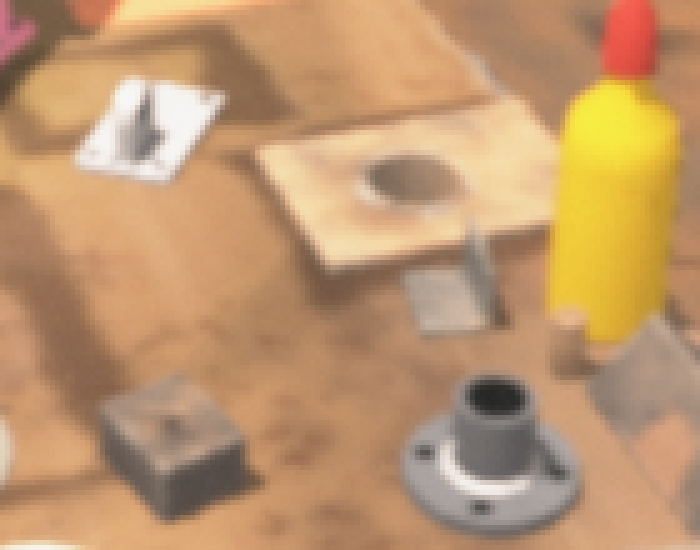

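View pics/scene0f.png

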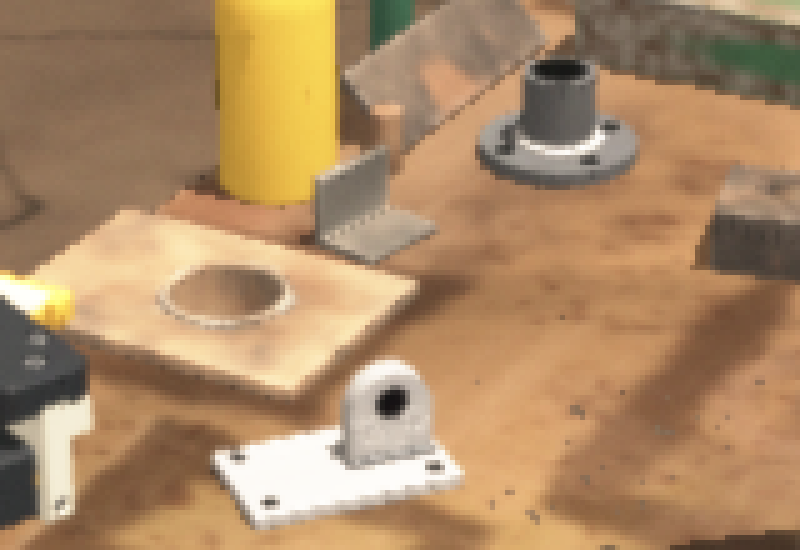

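```bash
python3 -m pendant '[{"tx":0.01,"ty":-0.011,"tz":0.05,"roll":-0.178},{"tx":0.02,"ty":-0.022,"tz":0.1,"roll":-0.356},{"tx":0.03,"ty":-0.033,"tz":0.15,"roll":-0.534},{"tx":0.04,"ty":-0.044,"tz":0.2,"roll":-0.712},{"tx":0.05,"ty":-0.055,"tz":0.25,"roll":-0.89},{"tx":0.06,"ty":-0.066,"tz":0.3,"roll":-1.068},{"tx":0.07,"ty":-0.077,"tz":0.35,"roll":-1.246},{"tx":0.08,"ty":-0.088,"tz":0.4,"roll":-1.424},{"tx":0.09,"ty":-0.099,"tz":0.45,"roll":-1.602},{"tx":0.1,"ty":-0.11,"tz":0.5,"roll":-1.78}]'
cat > st.py <<'E'
from h import *
np.set_printoptions(precision=4,suppress=True)
s=robot.observe(); r=R.from_quat(s['eef_rot']); m=r.as_matrix()
print("t",s['time'],"q",s['q']); x=m[:,0]; y=m[:,1]
print("tcp",s['ee_pos'],"grasp",s['ee_pos']+.167*x,"tip",s['ee_pos']+.186*x)
print("toolx",x,"tooly",y,"tilt",np.degrees(np.arccos(-x[2])),"lean az",np.degrees(np.arctan2(x[1],x[0])),"tooly yaw",np.degrees(np.arctan2(y[1],y[0])),"F",s['wrist_force'],"w",s['grip_width'])
E
python3 st.py
```

```text
time: 1.4
ee_pos: [0.385, 0.5385, 0.8802]
eef_rot: [0.645, 0.327, -0.617, 0.311]
wrist_force: [-0.1, 0.2, 0.1]
grip_width: 0.093
t 1.4 q [-1.2199  0.3799  0.3608  0.8752 -0.1416  1.8606 -1.5635]
tcp [0.385  0.5385 0.8802] grasp [0.3892 0.5448 0.7134] tip [0.3896 0.5455 0.6944]
toolx [ 0.0251  0.0376 -0.999 ] tooly [ 0.8058 -0.5922 -0.002 ] tilt 2.592670388144014 lean az 56.266611701880414 tooly yaw -36.314253526778536 F [-0.1196  0.1737  0.1465] w 0.09299067840487393
```

```bash
python3 -m pendant '[{"tx":0.01,"ty":0.012,"tz":0.04},{"tx":0.02,"ty":0.025,"tz":0.08},{"tx":0.03,"ty":0.037,"tz":0.12},{"tx":0.04,"ty":0.05,"tz":0.16},{"tx":0.05,"ty":0.06,"tz":0.2},{"tx":0.06,"ty":0.07,"tz":0.24},{"tx":0.06,"ty":0.07,"tz":0.28},{"tx":0.06,"ty":0.07,"tz":0.3},{"tx":0.06,"ty":0.07,"tz":0.3},{"tx":0.06,"ty":0.07,"tz":0.3}]'
python3 st.py
```

```text
t 1.4 q [-1.2199  0.3799  0.3608  0.8752 -0.1416  1.8606 -1.5635]
tcp [0.385  0.5385 0.8802] grasp [0.3892 0.5448 0.7134] tip [0.3896 0.5455 0.6944]
toolx [ 0.0251  0.0376 -0.999 ] tooly [ 0.8058 -0.5922 -0.002 ] tilt 2.592670388144014 lean az 56.266611701880414 tooly yaw -36.314253526778536 F [-0.1196  0.1737  0.1465] w 0.09299067840487393schema error: expected keys tx, ty, tz, roll
```

Roll must be present in each row.

```bash
python3 -m pendant '[{"tx":0.01,"ty":0.012,"tz":0.04,"roll":0},{"tx":0.02,"ty":0.025,"tz":0.08,"roll":0},{"tx":0.03,"ty":0.037,"tz":0.12,"roll":0},{"tx":0.04,"ty":0.05,"tz":0.16,"roll":0},{"tx":0.05,"ty":0.06,"tz":0.2,"roll":0},{"tx":0.06,"ty":0.07,"tz":0.24,"roll":0},{"tx":0.06,"ty":0.07,"tz":0.28,"roll":0},{"tx":0.06,"ty":0.07,"tz":0.3,"roll":0},{"tx":0.06,"ty":0.07,"tz":0.3,"roll":0},{"tx":0.06,"ty":0.07,"tz":0.3,"roll":0}]'
python3 st.py
```

```text
time: 2.65
ee_pos: [0.2769, 0.4375, 0.9919]
eef_rot: [0.699, 0.348, -0.561, 0.276]
wrist_force: [0.8, 0.1, -0.0]
grip_width: 0.093
t 2.65 q [-1.5893  0.1554  0.6442  0.9328 -0.0917  1.8619 -1.6479]
tcp [0.2769 0.4375 0.9919] grasp [0.2985 0.4669 0.829 ] tip [0.3009 0.4703 0.8104]
toolx [ 0.1293  0.1761 -0.9758] tooly [ 0.796  -0.6053 -0.0037] tilt 12.618015485617773 lean az 53.704225071537884 tooly yaw -37.24718123062562 F [ 0.7524  0.0685 -0.0063] w 0.09300581883593305
```

```bash
python3 -m pendant '[{"tx":0.03,"ty":0.04,"tz":0.04,"roll":0},{"tx":0.06,"ty":0.08,"tz":0.08,"roll":0},{"tx":0.09,"ty":0.12,"tz":0.12,"roll":0},{"tx":0.12,"ty":0.16,"tz":0.16,"roll":0},{"tx":0.14,"ty":0.19,"tz":0.2,"roll":0},{"tx":0.15,"ty":0.2,"tz":0.24,"roll":0},{"tx":0.15,"ty":0.2,"tz":0.28,"roll":0},{"tx":0.15,"ty":0.2,"tz":0.32,"roll":0},{"tx":0.15,"ty":0.2,"tz":0.34,"roll":0},{"tx":0.15,"ty":0.2,"tz":0.34,"roll":0}]'
python3 st.py
```

```text
time: 3.9
ee_pos: [0.2519, 0.4341, 1.037]
eef_rot: [0.727, 0.365, -0.523, 0.255]
wrist_force: [0.2, -0.5, -0.5]
grip_width: 0.093
t 3.9 q [-1.4429  0.1349  0.3652  0.8266 -0.0044  1.8621 -1.7408]
tcp [0.2519 0.4341 1.037 ] grasp [0.2832 0.4782 0.879 ] tip [0.2867 0.4832 0.861 ]
toolx [ 0.1876  0.2639 -0.9461] tooly [ 0.7969 -0.604  -0.0105] tilt 18.888909719774826 lean az 54.595267388203204 tooly yaw -37.156537742985435 F [ 0.1504 -0.5473 -0.4922] w 0.09295422790185308
```

```bash
python3 -m pendant '[{"tx":0.0,"ty":0.0,"tz":0.06,"roll":0},{"tx":0.0,"ty":0.0,"tz":0.12,"roll":0},{"tx":0,"ty":0,"tz":0.18,"roll":0},{"tx":0,"ty":0,"tz":0.24,"roll":0},{"tx":0,"ty":0,"tz":0.3,"roll":0},{"tx":0,"ty":0,"tz":0.36,"roll":0},{"tx":0,"ty":0,"tz":0.42,"roll":0},{"tx":0,"ty":0,"tz":0.48,"roll":0},{"tx":0,"ty":0,"tz":0.54,"roll":0},{"tx":0,"ty":0,"tz":0.6,"roll":0}]'
python3 st.py
```

```text
time: 5.15
ee_pos: [0.2311, 0.3762, 1.0726]
eef_rot: [0.744, 0.378, -0.497, 0.238]
wrist_force: [0.8, 0.2, 0.1]
grip_width: 0.093
t 5.15 q [-2.1305  0.0512  1.1109  0.8538 -0.0253  1.8618 -1.6915]
tcp [0.2311 0.3762 1.0726] grasp [0.2679 0.4304 0.919 ] tip [0.2721 0.4366 0.9016]
toolx [ 0.2205  0.3248 -0.9197] tooly [ 0.7986 -0.6014 -0.0209] tilt 23.117364458034263 lean az 55.827082010778014 tooly yaw -36.98276637948932 F [0.8007 0.2202 0.0747] w 0.09299572931347454
```

```bash
python3 -m pendant '[{"tx":0.03,"ty":0.04,"tz":0.04,"roll":0},{"tx":0.06,"ty":0.08,"tz":0.08,"roll":0},{"tx":0.09,"ty":0.12,"tz":0.12,"roll":0},{"tx":0.12,"ty":0.16,"tz":0.16,"roll":0},{"tx":0.14,"ty":0.19,"tz":0.2,"roll":0},{"tx":0.17,"ty":0.22,"tz":0.24,"roll":0},{"tx":0.2,"ty":0.26,"tz":0.28,"roll":0},{"tx":0.22,"ty":0.29,"tz":0.32,"roll":0},{"tx":0.25,"ty":0.33,"tz":0.36,"roll":0},{"tx":0.27,"ty":0.36,"tz":0.4,"roll":0}]'
python3 st.py
```

```text
time: 6.4
ee_pos: [0.2178, 0.4043, 1.1266]
eef_rot: [0.778, 0.4, -0.437, 0.209]
wrist_force: [-0.3, 1.3, -0.3]
grip_width: 0.0931
t 6.4 q [-1.4249  0.121   0.262   0.6116  0.0755  1.8622 -1.7729]
tcp [0.2178 0.4043 1.1266] grasp [0.2674 0.4778 0.985 ] tip [0.273  0.4862 0.9689]
toolx [ 0.2968  0.4399 -0.8476] tooly [ 0.8052 -0.5924 -0.0255] tilt 32.04849251226783 lean az 55.996632418596334 tooly yaw -36.34060275000383 F [-0.3404  1.3166 -0.3186] w 0.09305012547173162
```

```bash
cat > kin.py <<'E'
from h import *
from scipy.optimize import least_squares
import itertools
D=[([-1.22870883,0.60015102,-0.00256542,1.60011404,0.00181383,0.94289919,-0.07976166],[0.29472764,0.66217863,0.40384637],[0.14639046,0.69173599,-0.14749241,0.69160476]),
([-1.2199,0.3799,0.3608,0.8752,-0.1416,1.8606,-1.5635],[0.385,0.5385,0.8802],[0.645,0.327,-0.617,0.311]),
([-1.5893,0.1554,0.6442,0.9328,-0.0917,1.8619,-1.6479],[0.2769,0.4375,0.9919],[0.699,0.348,-0.561,0.276]),
([-1.4429,0.1349,0.3652,0.8266,-0.0044,1.8621,-1.7408],[0.2519,0.4341,1.037],[0.727,0.365,-0.523,0.255]),
([-2.1305,0.0512,1.1109,0.8538,-0.0253,1.8618,-1.6915],[0.2311,0.3762,1.0726],[0.744,0.378,-0.497,0.238]),
([-1.4249,0.121,0.262,0.6116,0.0755,1.8622,-1.7729],[0.2178,0.4043,1.1266],[0.778,0.4,-0.437,0.209])]
def fk(q,p,s):
    d1,d3,d5,d7,o1,o7,a3,a5,o2=p
    Rz=lambda a:R.from_euler('z',a); Ry=lambda a:R.from_euler('y',a)
    r=Rz(o1+s[0]*q[0]);t=np.array([0,0,d1]);r=r*Ry(q[1])*Rz(s[1]*q[2])
    t=t+r.apply([a3,0,d3]); r=r*Ry(q[3])
    t=t+r.apply([a5,0,0]);r=r*Rz(s[2]*q[4]); t=t+r.apply([0,0,d5]); r=r*Ry(q[5]); r=r*Rz(s[3]*q[6]+o7); t=t+r.apply([o2,0,d7])
    # tool x = local z
    r=r*R.from_matrix(np.array([[0,0,-1],[0,1,0],[1,0,0]],float))  # cols: tool axes in local: x->z
    return t,r
if __name__=="__main__":
    best=None
    for s in itertools.product([1,-1],repeat=4):
        def f(p):
            e=[]
            for q,x,o in D:
                t,r=fk(q,p,s); e+=list((t-x)*3)+list((R.from_quat(o).inv()*r).as_rotvec())
            return np.array(e)
        for o1 in (0,1.5,3,-1.5):
          for o7 in (0,1.57,3.1,-1.57):
            z=least_squares(f,[.35,.4,.4,.15,o1,o7,0,0,0])
            if best is None or z.cost<best[0]: best=(z.cost,s,z.x,f(z.x))
    np.set_printoptions(precision=4,suppress=True); print(best)
E
python3 kin.py
```

```text
(np.float64(0.00363996082615039), (-1, -1, -1, -1), array([ 0.3476,  0.5849,  0.4398,  0.1852, -0.0896,  1.4861,  0.0229,
       -0.0368,  0.0121]), array([-0.009 ,  0.0084, -0.0025,  0.0049,  0.0001, -0.    ,  0.0043,
       -0.0239, -0.0082,  0.004 , -0.0003,  0.0043, -0.0036,  0.0046,
       -0.001 ,  0.0021, -0.0007,  0.0203, -0.0098,  0.0175,  0.0017,
        0.0003,  0.0001,  0.0297, -0.005 , -0.0162,  0.0073, -0.002 ,
       -0.0003,  0.036 , -0.0174,  0.0223,  0.0028, -0.0084, -0.0004,
        0.0464]))
```

```bash
cat > kin2.py <<'E'
from kin import *
s=(-1,-1,-1,-1)
def fk2(q,p): return fk(np.array(q)+np.array([0,p[9],p[10],p[11],p[12],p[13],0]),p[:9],s)
def f(p):
    e=[]
    for q,x,o in D:
        t,r=fk2(q,p); e+=list((t-x)*3)+list((R.from_quat(o).inv()*r).as_rotvec())
    return np.array(e+list(np.array(p[9:])*.1))
z=least_squares(f,[.35,.58,.44,.185,-.09,1.486,0,0,0,0,0,0,0,0])
P=z.x
lo=np.array([-2.57,-.35,-1.29,.11,-1.05,.11,-2.63]);hi=np.array([2.57,1.97,1.29,2.56,4.19,1.86,2.63])
def ik(pos,quat,seeds=30,q0=None,wr=.3):
    rng=np.random.default_rng(0);best=None
    def g(q):
        t,r=fk2(q,P); return np.r_[t-pos,wr*(R.from_quat(quat).inv()*r).as_rotvec()]
    for i in range(seeds):
        st=q0 if (i==0 and q0 is not None) else rng.uniform(lo,hi)
        z=least_squares(g,np.clip(st,lo+1e-3,hi-1e-3),bounds=(lo,hi))
        if best is None or z.cost<best[0]: best=(z.cost,z.x,g(z.x))
    return best
def pose(grasp,tilt,az,yaw=None):
    t=np.radians(tilt);a=np.radians(az)
    x=np.array([np.sin(t)*np.cos(a),np.sin(t)*np.sin(a),-np.cos(t)]); y=np.array([np.sin(a),-np.cos(a),0]); 
    return np.array(grasp)-.167*x, R.from_matrix(np.c_[x,y,np.cross(x,y)]).as_quat()
if __name__=="__main__":
    np.set_printoptions(precision=3,suppress=True); print(z.cost,P,f(P))
    for g,a in [((.42,.10,.034),51),((.42,.10,.15),51),((.58,.15,.034),90),((.58,.312,.038),90),((.486,.332,.038),90),((.486,.2,.038),90),((.43,.05,.038),90),((.43,-.1,.036),90),((.497,-.243,.034),90),((.497,-.243,.034),51),((.497,-.243,.034),20)]:
        for t in (32,15,0):
            b=ik(*pose(g,t,a),seeds=12); print(g,a,t,"cost %.5f"%b[0],b[1],np.linalg.norm(b[2][:3]),np.degrees(np.linalg.norm(b[2][3:])/.3))
E
python3 kin2.py
```

```text
0.0020303155349743326 [ 0.334  0.6    0.44   0.183 -0.074  1.479  0.022 -0.021  0.013 -0.009
  0.029 -0.013 -0.027  0.02 ] [-0.007  0.008 -0.002  0.021  0.006  0.002  0.003 -0.017 -0.006 -0.002
  0.006 -0.012  0.    -0.002 -0.001 -0.002  0.002 -0.003 -0.008  0.014
  0.002 -0.003  0.     0.009  0.011 -0.024  0.002 -0.003 -0.003  0.009
 -0.018  0.021  0.005 -0.012 -0.001  0.028 -0.001  0.003 -0.001 -0.003
  0.002]
(0.42, 0.1, 0.034) 51 32 cost 0.00215 [ 0.612  0.873 -0.718  2.56   3.174  0.258  2.63 ] 0.056191415103429565 6.450725249040099
(0.42, 0.1, 0.034) 51 15 cost 0.00014 [ 0.171  0.66  -0.43   2.56   2.895  0.154  2.584] 0.014536298209787376 1.6908407378243677
(0.42, 0.1, 0.034) 51 0 cost 0.00000 [-0.387  0.606  0.099  2.453 -0.56   0.11  -0.397] 2.4140260530518758e-08 6.847391270270982e-06
(0.42, 0.1, 0.15) 51 32 cost 0.00124 [ 0.912  0.653 -1.162  2.56   1.553  0.112 -2.228] 0.04247760662521143 4.945383405869861
(0.42, 0.1, 0.15) 51 15 cost 0.00000 [ 0.464  0.403 -0.778  2.54   0.658  0.131 -1.535] 1.0419727836514096e-09 1.6977269381114174e-07
(0.42, 0.1, 0.15) 51 0 cost 0.0000
[... 3070 characters left out ...]
676527e-09
(0.497, -0.243, 0.034) 51 15 cost 0.00000 [ 0.758  0.709 -0.289  2.186 -0.313  0.268  0.185] 2.5458812398246656e-11 1.1865087409344137e-08
(0.497, -0.243, 0.034) 51 0 cost 0.00000 [ 1.16   1.103 -1.246  2.157  1.341  1.018 -1.527] 1.3331429757893403e-09 5.140749891245316e-07
(0.497, -0.243, 0.034) 20 32 cost 0.00000 [ 1.15   0.844 -0.631  2.417  3.52   0.218  2.317] 1.4679728344105412e-11 3.524507236027526e-09
(0.497, -0.243, 0.034) 20 15 cost 0.00000 [ 1.033  0.785 -0.723  2.307  1.446  0.234 -2.1  ] 2.3642594714248663e-08 7.221530855681731e-06
(0.497, -0.243, 0.034) 20 0 cost 0.00000 [ 1.131  1.043 -1.177  2.171  1.312  0.936 -2.059] 1.4851618284825652e-11 3.7146657033681817e-09
```

```bash
cat > sim.py <<'E'
from kin2 import *
def track(q,way,n=10):
    # way: list of (grasp,tilt,az); linear interp
    q=np.array(q,float)
    for (g0,t0,a0),(g1,t1,a1) in zip(way[:-1],way[1:]):
        for k in range(1,n+1):
            u=k/n; ps,qu=pose(np.array(g0)*(1-u)+np.array(g1)*u,t0*(1-u)+t1*u,a0*(1-u)+a1*u)
            def gg(x):
                t,r=fk2(x,P); return np.r_[t-ps,.3*(R.from_quat(qu).inv()*r).as_rotvec(),.002*(x-q)]
            z=least_squares(gg,np.clip(q,lo+1e-4,hi-1e-4),bounds=(lo,hi)); q=z.x
        e=gg(q); print(g1,t1,a1,"q",q,"perr %.4f rerr %.1f"%(np.linalg.norm(e[:3]),np.degrees(np.linalg.norm(e[3:6])/.3)))
    return q
if __name__=="__main__":
    np.set_printoptions(precision=3,suppress=True)
    for az in (90,80,70):
        print(az); q=track([-1.4249,.121,.262,.6116,.0755,1.8622,-1.7729],[((.267,.478,.985),32,56),((.35,.3,.6),32,(56+az)/2),((.42,.10,.15),32,az),((.42,.10,.034),32,az),((.52,.15,.034),32,90),((.58,.16,.034),32,90),((.58,.312,.04),32,90)])
E
python3 sim.py
```

```text
90
(0.35, 0.3, 0.6) 32 73.0 q [-1.45  -0.35   0.618  1.95  -0.062  0.996 -1.069] perr 0.0000 rerr 0.0
(0.42, 0.1, 0.15) 32 90 q [-0.092  0.499  0.286  2.41  -1.05   0.778  1.157] perr 0.0000 rerr 0.0
(0.42, 0.1, 0.034) 32 90 q [ 0.524  0.811 -0.531  2.439 -1.05   0.198  1.198] perr 0.0000 rerr 0.0
(0.52, 0.15, 0.034) 32 90 q [ 0.269  0.799 -0.376  2.229 -0.954  0.359  0.949] perr 0.0000 rerr 0.0
(0.58, 0.16, 0.034) 32 90 q [ 0.172  0.814 -0.287  2.09  -0.875  0.462  0.819] perr 0.0000 rerr 0.0
(0.58, 0.312, 0.04) 32 90 q [-0.034  0.822 -0.365  2.065 -0.99   0.343  0.695] perr 0.0000 rerr 0.0
80
(0.35, 0.3, 0.6) 32 68.0 q [-1.385 -0.35   0.542  1.965 -0.033  0.969 -1.176] perr 0.0000 rerr 0.0
(0.42, 0.1, 0.15) 32 80 q [-1.535 -0.35   1.29   2.56   0.004  0.392 -0.409] perr 0.1666 rerr 11.5
(0.42, 0.1, 0.034) 32 80 q [-1.565 -0.35   1.29   2.56   0.161  0.424 -0.572] perr 0.2665 rerr 13.9
(0.52, 0.15, 0.034) 32 90 q [-1.696 -0.35   1.29   2.56   0.314  0.323 -0.696] perr 0.3192 rerr 19.4
(0.58, 0.16, 0.034) 32 90 q [-1.718 -0.35   1.29   2.519  0.379  0.326 -0.78 ] perr 0.3542 rerr 21.3
(0.58, 0.312, 0.04) 32 90 q [-1.979 -0.35   1.29   2.499  0.573  0.286 -1.202] perr 0.3668 rerr 19.0
70
(0.35, 0.3, 0.6) 32 63.0 q [-1.326 -0.35   0.469  1.978  0.     0.947 -1.289] perr 0.0000 rerr 0.0
(0.42, 0.1, 0.15) 32 70 q [ 0.8    0.584 -0.888  2.559 -1.05   0.116  0.755] perr 0.0000 rerr 0.0
(0.42, 0.1, 0.034) 32 70 q [ 0.658  0.803 -0.666  2.492 -1.05   0.11   0.912] perr 0.0298 rerr 7.8
(0.52, 0.15, 0.034) 32 90 q [ 0.312  0.811 -0.436  2.229 -0.877  0.323  0.876] perr 0.0000 rerr 0.0
(0.58, 0.16, 0.034) 32 90 q [ 0.212  0.822 -0.344  2.09  -0.812  0.432  0.762] perr 0.0000 rerr 0.0
(0.58, 0.312, 0.04) 32 90 q [ 0.001  0.831 -0.415  2.065 -0.923  0.313  0.636] perr 0.0000 rerr 0.0
```

```bash
python3 - <<'E'
from sim import *
np.set_printoptions(precision=3,suppress=True)
q0=[-1.4249,.121,.262,.6116,.0755,1.8622,-1.7729]
for name,w in {"A":[((.267,.478,.985),32,56),((.55,.45,.55),32,75),((.55,.2,.25),32,90),((.42,.10,.1),32,90),((.42,.10,.034),32,90)],
"B":[((.267,.478,.985),32,56),((.6,.3,.55),32,75),((.6,.1,.25),32,90),((.42,.10,.1),32,90),((.42,.10,.034),32,90)],
"C":[((.267,.478,.985),32,56),((.6,.3,.55),32,60),((.6,.1,.25),32,70),((.42,.10,.1),32,90),((.42,.10,.034),32,90)]}.items():
    print(name); track(q0,w+[((.58,.16,.034),32,90),((.58,.312,.04),32,90)])
E
```

```text
A
(0.55, 0.45, 0.55) 32 75 q [-0.996  0.214  0.517  1.633 -0.599  1.039 -0.523] perr 0.0000 rerr 0.0
(0.55, 0.2, 0.25) 32 90 q [-0.46   0.467  0.477  2.075 -0.945  0.987  0.675] perr 0.0000 rerr 0.0
(0.42, 0.1, 0.1) 32 90 q [ 0.275  0.598 -0.192  2.431 -1.05   0.502  1.159] perr 0.0000 rerr 0.0
(0.42, 0.1, 0.034) 32 90 q [ 0.524  0.811 -0.531  2.439 -1.05   0.198  1.198] perr 0.0000 rerr 0.0
(0.58, 0.16, 0.034) 32 90 q [ 0.174  0.814 -0.289  2.09  -0.873  0.461  0.817] perr 0.0000 rerr 0.0
(0.58, 0.312, 0.04) 32 90 q [-0.033  0.822 -0.367  2.065 -0.987  0.342  0.693] perr 0.0000 rerr 0.0
B
(0.6, 0.3, 0.55) 32 75 q [-0.866  0.233  0.715  1.639 -0.697  1.213 -0.22 ] perr 0.0000 rerr 0.0
(0.6, 0.1, 0.25) 32 90 q [-0.369  0.572  0.619  1.941 -0.924  1.171  0.79 ] perr 0.0000 rerr 0.0
(0.42, 0.1, 0.1) 32 90 q [ 0.275  0.598 -0.192  2.431 -1.05   0.503  1.16 ] perr 0.0000 rerr 0.0
(0.42, 0.1, 0.034) 32 90 q [ 0.524  0.811 -0.531  2.439 -1.05   0.198  1.198] perr 0.0000 rerr 0.0
(0.58, 0.16, 0.034) 32 90 q [ 0.174  0.814 -0.289  2.09  -0.873  0.461  0.817] perr 0.0000 rerr 0.0
(0.58, 0.312, 0.04) 32 90 q [-0.033  0.822 -0.367  2.065 -0.987  0.342  0.693] perr 0.0000 rerr 0.0
C
(0.6, 0.3, 0.55) 32 60 q [-0.978  0.151  0.721  1.724 -0.585  1.005 -0.548] perr 0.0000 rerr 0.0
(0.6, 0.1, 0.25) 32 70 q [-0.355  0.469  0.555  2.099 -1.05   0.936  0.594] perr 0.0000 rerr 0.0
(0.42, 0.1, 0.1) 32 90 q [ 0.275  0.598 -0.192  2.431 -1.05   0.502  1.159] perr 0.0000 rerr 0.0
(0.42, 0.1, 0.034) 32 90 q [ 0.524  0.811 -0.531  2.439 -1.05   0.198  1.198] perr 0.0000 rerr 0.0
(0.58, 0.16, 0.034) 32 90 q [ 0.174  0.814 -0.289  2.09  -0.873  0.461  0.817] perr 0.0000 rerr 0.0
(0.58, 0.312, 0.04) 32 90 q [-0.033  0.822 -0.367  2.065 -0.987  0.342  0.693] perr 0.0000 rerr 0.0
```

```bash
python3 -m pendant '[{"tx":0.033,"ty":-0.009,"tz":-0.036,"roll":0.033},{"tx":0.066,"ty":-0.018,"tz":-0.072,"roll":0.066},{"tx":0.1,"ty":-0.027,"tz":-0.108,"roll":0.1},{"tx":0.133,"ty":-0.036,"tz":-0.145,"roll":0.133},{"tx":0.166,"ty":-0.045,"tz":-0.18,"roll":0.166},{"tx":0.2,"ty":-0.054,"tz":-0.22,"roll":0.2},{"tx":0.233,"ty":-0.063,"tz":-0.255,"roll":0.233},{"tx":0.266,"ty":-0.072,"tz":-0.29,"roll":0.266},{"tx":0.3,"ty":-0.081,"tz":-0.33,"roll":0.3},{"tx":0.33,"ty":-0.09,"tz":-0.365,"roll":0.33}]'
python3 st.py
```

```text
time: 7.65
ee_pos: [0.5495, 0.3117, 0.762]
eef_rot: [0.703, 0.522, -0.396, 0.277]
wrist_force: [-1.0, 0.7, -0.4]
grip_width: 0.0929
t 7.65 q [-0.8828  0.2135  0.4899  1.4423 -0.5708  1.1817 -0.6007]
tcp [0.5495 0.3117 0.762 ] grasp [0.5731 0.3975 0.6208] tip [0.5758 0.4073 0.6047]
toolx [ 0.1415  0.5141 -0.846 ] tooly [ 0.9533 -0.301  -0.0235] tilt 32.2241640828114 lean az 74.61086274919208 tooly yaw -17.523307104538016 F [-0.9619  0.6537 -0.3725] w 0.09286523100552897
```

```bash
python3 -m pendant '[{"tx":0,"ty":-0.025,"tz":-0.04,"roll":0.033},{"tx":0,"ty":-0.05,"tz":-0.08,"roll":0.066},{"tx":0,"ty":-0.075,"tz":-0.12,"roll":0.1},{"tx":0,"ty":-0.1,"tz":-0.16,"roll":0.133},{"tx":0,"ty":-0.125,"tz":-0.2,"roll":0.166},{"tx":0,"ty":-0.15,"tz":-0.24,"roll":0.2},{"tx":0,"ty":-0.175,"tz":-0.28,"roll":0.233},{"tx":0,"ty":-0.2,"tz":-0.32,"roll":0.27},{"tx":0,"ty":-0.2,"tz":-0.32,"roll":0.27},{"tx":0,"ty":-0.2,"tz":-0.32,"roll":0.27}]'
python3 st.py
python3 - <<'E'
from h import *
import pickle
c={}
for n in ("wrist","scene","side"):
    c[n]=robot.camera_model(n); im=robot.snapshot(n); cv2.imwrite(f"pics/{n}1.png",im[...,::-1])
pickle.dump(c,open("c1.pkl","wb"))
E
```

```text
time: 8.9
ee_pos: [0.5504, 0.1112, 0.4437]
eef_rot: [0.627, 0.611, -0.354, 0.328]
wrist_force: [-0.7, 0.5, 1.1]
grip_width: 0.0929
t 8.9 q [-0.4463  0.3917  0.4001  2.0016 -0.9165  0.9649  0.4969]
tcp [0.5504 0.1112 0.4437] grasp [0.5509 0.2004 0.3026] tip [0.551  0.2106 0.2865]
toolx [ 0.0029  0.5341 -0.8454] tooly [ 0.9991 -0.038  -0.0206] tilt 32.28005547065526 lean az 89.69063898303277 tooly yaw -2.1763014876025983 F [-0.7155  0.4896  1.0589] w 0.09290583547693589
```

View pics/wrist1.png

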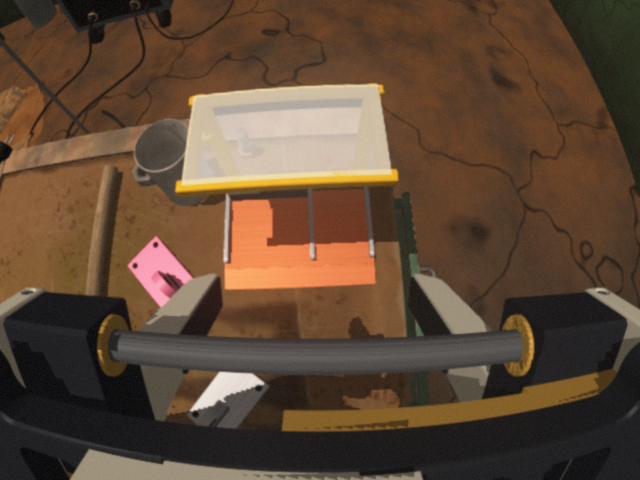

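View pics/scene1.png

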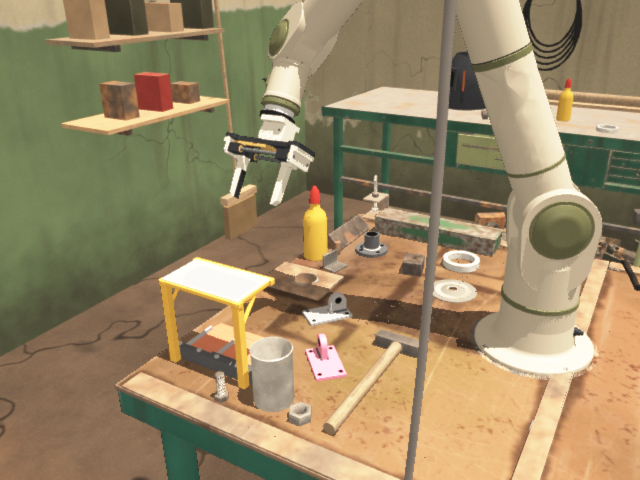

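```bash
python3 - <<'E'
import cv2
a=cv2.imread("pics/wrist1.png")[170:300,170:410]; cv2.imwrite("pics/wrist1a.png",cv2.resize(a,None,fx=3.33,fy=3.33,interpolation=cv2.INTER_CUBIC))
a=cv2.imread("pics/wrist1.png")[225:435,110:290]; cv2.imwrite("pics/wrist1b.png",cv2.resize(a,None,fx=2.8,fy=2.8,interpolation=cv2.INTER_CUBIC))
E
```

```text
(no output)
```

View pics/wrist1a.png

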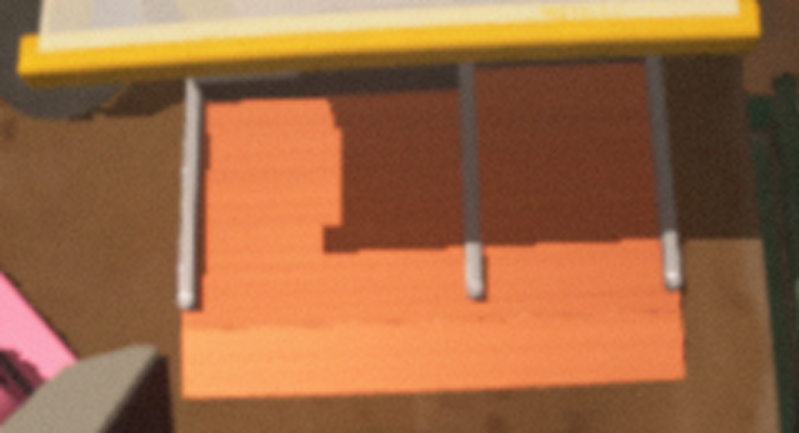

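View pics/wrist1b.png

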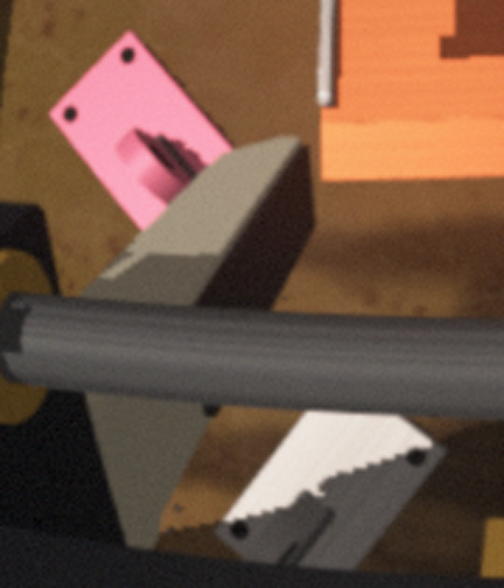

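```bash
python3 - <<'E'
from h import *
import pickle
np.set_printoptions(precision=4,suppress=True)
c=pickle.load(open("c1.pkl","rb"))['wrist']
f=lambda u,v:((u+.5)/3.333-.5+170,(v+.5)/3.333-.5+170)
P={}
for n,uv,z in [("footL",(183,398),0),("footR",(685,378),0),("ribL",(187,306),.0115),("ribM",(476,298),.0115),("ribR",(673,289),.0115),("bevL",(183,328),.004),("guardL",(22,80),.175),("guardR",(760,52),.175),("ribLfar",(195,85),.012),("ribMfar",(466,68),.012),("ribRfar",(654,60),.012)]:
    P[n]=plane("wrist",f(*uv),z,c); print(n,P[n])
d=P['footR']-P['footL']; print(np.linalg.norm(d),np.degrees(np.arctan2(d[1],d[0])))
d=P['ribR']-P['ribL']; print(np.linalg.norm(d),np.degrees(np.arctan2(d[1],d[0])))
g=lambda u,v:((u+.5)/2.8-.5+110,(v+.5)/2.8-.5+225)
for n,uv in [("lead R corner",(445,452)),("edge/left corner",(215,530)),("hole",(416,457)),("hole",(240,528))]: print(n,plane("wrist",g(*uv),.008,c))
for n,uv in [("pink",(128,30)),("pink",(48,113)),("pinkright",(235,150))]: print(n,plane("wrist",g(*uv),.008,c))
E
python3 - <<'E'
import cv2
a=cv2.imread("pics/scene1.png")[285:385,285:365]; cv2.imwrite("pics/scene1a.png",cv2.resize(a,None,fx=6,fy=6,interpolation=cv2.INTER_CUBIC))
E
```

```text
footL [0.428  0.2634 0.    ]
footR [0.6223 0.264  0.    ]
ribL [0.4319 0.2974 0.0115]
ribM [0.5437 0.2964 0.0115]
ribR [0.6186 0.2965 0.0115]
bevL [0.4285 0.2905 0.004 ]
guardL [0.4255 0.3204 0.175 ]
guardR [0.6235 0.3178 0.175 ]
ribLfar [0.4317 0.3902 0.012 ]
ribMfar [0.543  0.3914 0.012 ]
ribRfar [0.619  0.3918 0.012 ]
0.1942875676429783 0.1901172120319764
0.18664535472468707 -0.2713818559534002
lead R corner [0.4847 0.1395 0.008 ]
edge/left corner [0.3774 0.1    0.008 ]
hole [0.4718 0.1372 0.008 ]
hole [0.3896 0.1018 0.008 ]
pink [0.3259 0.3386 0.008 ]
pink [0.2836 0.297  0.008 ]
pinkright [0.3874 0.2769 0.008 ]
```

View pics/scene1a.png

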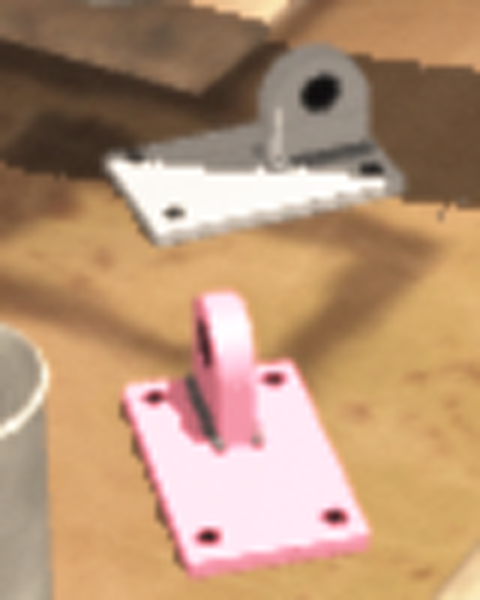

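```bash
python3 -m pendant '[{"tx":-0.02,"ty":-0.015,"tz":-0.02,"roll":0},{"tx":-0.04,"ty":-0.03,"tz":-0.045,"roll":0},{"tx":-0.06,"ty":-0.045,"tz":-0.065,"roll":0},{"tx":-0.08,"ty":-0.06,"tz":-0.09,"roll":0},{"tx":-0.1,"ty":-0.075,"tz":-0.11,"roll":0},{"tx":-0.12,"ty":-0.09,"tz":-0.135,"roll":0},{"tx":-0.133,"ty":-0.101,"tz":-0.155,"roll":0},{"tx":-0.133,"ty":-0.101,"tz":-0.18,"roll":0},{"tx":-0.133,"ty":-0.101,"tz":-0.2,"roll":0},{"tx":-0.133,"ty":-0.101,"tz":-0.2,"roll":0}]'
python3 st.py
```

```text
time: 10.3
ee_pos: [0.4174, 0.0112, 0.2433]
eef_rot: [0.627, 0.612, -0.354, 0.328]
wrist_force: [0.7, 0.3, 0.2]
grip_width: 0.0931
t 10.3 q [ 0.4238  0.6617 -0.5602  2.3957 -1.0326  0.271   0.939 ]
tcp [0.4174 0.0112 0.2433] grasp [0.4176 0.1006 0.1023] tip [0.4176 0.1107 0.0862]
toolx [ 0.0015  0.5353 -0.8446] tooly [ 0.9991 -0.0363 -0.0212] tilt 32.366363504426765 lean az 89.83875768340184 tooly yaw -2.08202325515069 F [0.7014 0.2851 0.1674] w 0.09310879268439542
```

```bash
python3 - <<'E'
from h import *
import pickle
c={}
for n in ("wrist","scene"):
    c[n]=robot.camera_model(n); im=robot.snapshot(n); cv2.imwrite(f"pics/{n}2.png",im[...,::-1])
pickle.dump(c,open("c2.pkl","wb"))
E
```

```text
(no output)
```

View pics/wrist2.png

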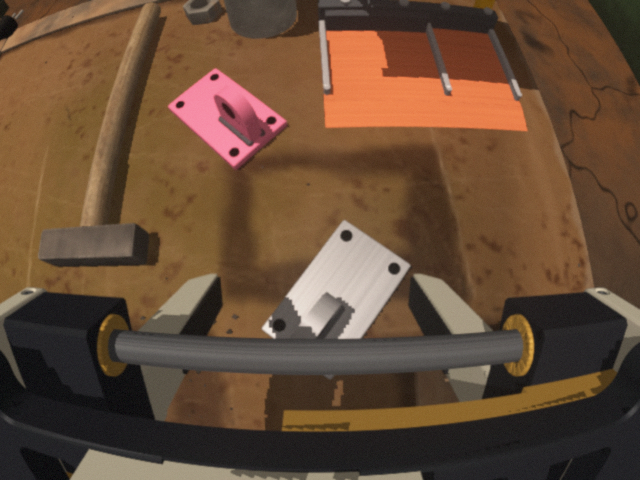

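View pics/scene2.png

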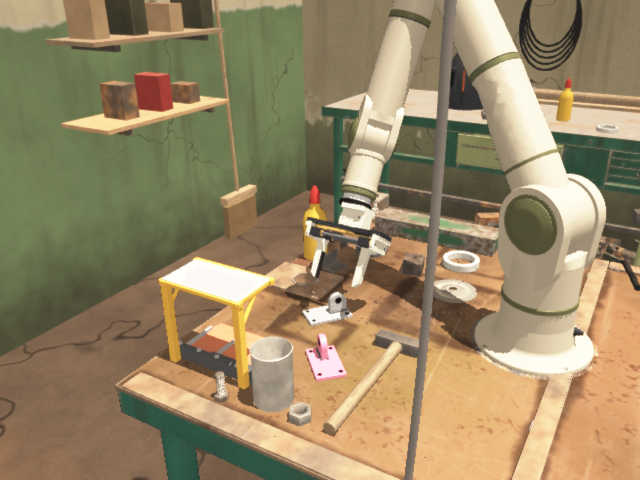

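```bash
python3 - <<'E'
from h import *
import pickle
np.set_printoptions(precision=4,suppress=True)
c=pickle.load(open("c2.pkl","rb"))['wrist']
a,b,d=[plane("wrist",p,.008,c) for p in ((345,220),(411,268),(262,328))]
print(a,b,d,np.linalg.norm(a-b),np.linalg.norm(a-d))
ctr=(b+d)/2; u=(a-d)/np.linalg.norm(a-d); print("ctr",ctr,"yaw",np.degrees(np.arctan2(u[1],u[0])),"lug",ctr-.025*u)
for p in ((325,126),(526,131),(326,90),(448,92),(519,96)): print(plane("wrist",p,.0 if p[1]>120 else .012,c))
E
```

```text
[0.4391 0.1757 0.008 ] [0.4848 0.1372 0.008 ] [0.3776 0.099  0.008 ] 0.05971388587222991 0.09832480494632921
ctr [0.4312 0.1181 0.008 ] yaw 51.24368183332011 lug [0.4155 0.0986 0.008 ]
[0.4285 0.265  0.    ]
[0.6211 0.2635 0.    ]
[0.4309 0.2956 0.012 ]
[0.5416 0.2946 0.012 ]
[0.6183 0.2966 0.012 ]
```

```bash
python3 -m pendant '[{"tx":-0.002,"ty":-0.002,"tz":-0.012,"roll":0},{"tx":-0.002,"ty":-0.002,"tz":-0.024,"roll":0},{"tx":-0.002,"ty":-0.002,"tz":-0.036,"roll":0},{"tx":-0.002,"ty":-0.002,"tz":-0.048,"roll":0},{"tx":-0.002,"ty":-0.002,"tz":-0.058,"roll":0},{"tx":-0.002,"ty":-0.002,"tz":-0.066,"roll":0},{"tx":-0.002,"ty":-0.002,"tz":-0.067,"roll":0},{"tx":-0.002,"ty":-0.002,"tz":-0.067,"roll":0},{"tx":-0.002,"ty":-0.002,"tz":-0.067,"roll":0},{"tx":-0.002,"ty":-0.002,"tz":-0.067,"roll":0}]'
python3 st.py
```

```text
time: 11.65
ee_pos: [0.4232, 0.0048, 0.1833]
eef_rot: [0.623, 0.616, -0.355, 0.326]
wrist_force: [-0.1, 0.2, -0.7]
grip_width: 0.093
t 11.65 q [ 0.497   0.8342 -0.6624  2.3906 -1.0447  0.1066  1.0159]
tcp [0.4232 0.0048 0.1833] grasp [0.4215 0.0943 0.0423] tip [0.4213 0.1044 0.0262]
toolx [-0.0106  0.5357 -0.8444] tooly [ 0.9991 -0.0282 -0.0304] tilt 32.39539949687706 lean az 91.1309625349712 tooly yaw -1.6148180294752816 F [-0.0734  0.2153 -0.7287] w 0.09297814771828715
```

```bash
python3 -m pendant '[{"tx":0,"ty":0,"tz":0,"roll":0},{"tx":0,"ty":0,"tz":0,"roll":0},{"tx":0,"ty":0,"tz":0,"roll":0},{"tx":0,"ty":0,"tz":0,"roll":0},{"tx":0,"ty":0,"tz":0,"roll":0},{"tx":0,"ty":0,"tz":0,"roll":0},{"tx":0,"ty":0,"tz":0,"roll":0},{"tx":0,"ty":0,"tz":0,"roll":0},{"tx":0,"ty":0,"tz":0,"roll":0},{"tx":0,"ty":0,"tz":0,"roll":0}]' 1 12
python3 st.py
python3 - <<'E'
from h import *
import pickle
c={}
for n in ("wrist","scene"):
    c[n]=robot.camera_model(n); im=robot.snapshot(n); cv2.imwrite(f"pics/{n}3.png",im[...,::-1])
pickle.dump(c,open("c3.pkl","wb"))
cv2.imwrite("pics/scene3a.png",cv2.resize(cv2.imread("pics/scene3.png")[200:400,270:430],None,fx=3,fy=3))
E
```

```text
time: 12.9
ee_pos: [0.4237, 0.0048, 0.1833]
eef_rot: [0.623, 0.616, -0.355, 0.327]
wrist_force: [1.3, -0.6, 0.4]
grip_width: 0.0123
t 12.9 q [ 0.497   0.834  -0.6625  2.3898 -1.0447  0.1064  1.016 ]
tcp [0.4237 0.0048 0.1833] grasp [0.4221 0.0942 0.0423] tip [0.4219 0.1044 0.0262]
toolx [-0.0096  0.5355 -0.8445] tooly [ 0.9992 -0.0284 -0.0294] tilt 32.382935089414154 lean az 91.02726618575393 tooly yaw -1.6273444884016204 F [ 1.2882 -0.5694  0.4137] w 0.012285554826002652
```

View pics/wrist3.png

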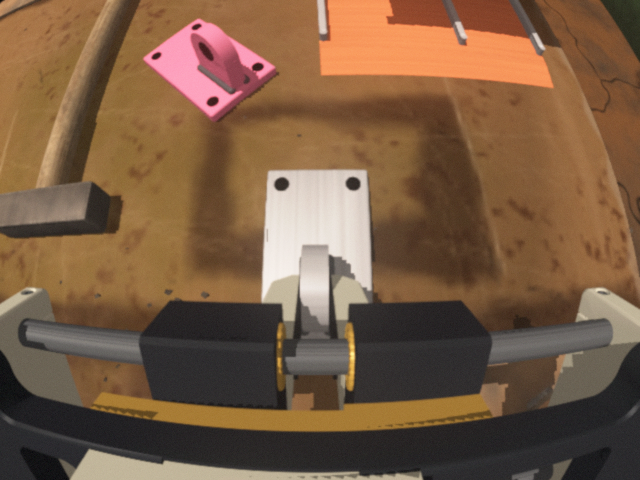

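View pics/scene3a.png

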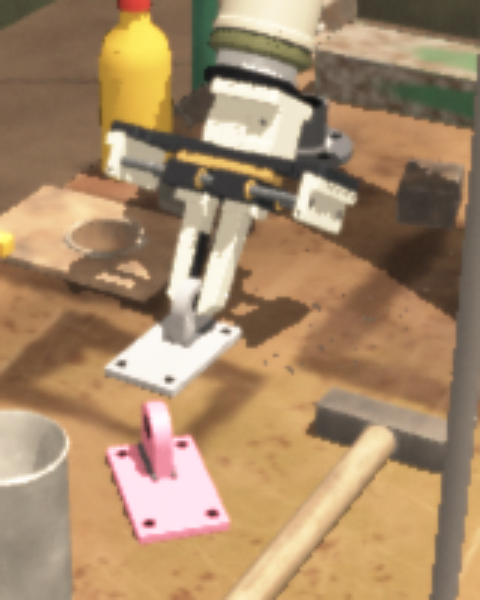

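```bash
cat > plate.py <<'E'
import sys,pickle
from h import *
np.set_printoptions(precision=4,suppress=True)
def lead(c,l,r,z=.008):
    a=plane("wrist",l,z,c);b=plane("wrist",r,z,c); d=a-b; yaw=np.arctan2(d[1],d[0])-np.pi/2
    m=(a+b)/2; u=np.array([np.cos(yaw),np.sin(yaw)]); print("w",np.linalg.norm(d),"yaw",np.degrees(yaw),"lead mid",m[:2],"lug",m[:2]-.075*u)
E
python3 - <<'E'
from plate import *
c=pickle.load(open("c3.pkl","rb"))['wrist']; lead(c,(268,171),(367,171))
E
```

```text
w 0.05932575112346066 yaw 87.55566333273215 lead mid [0.4236 0.1795] lug [0.4204 0.1045]
```

```bash
python3 -m pendant '[{"tx":0.015,"ty":0.005,"tz":0,"roll":0.004},{"tx":0.032,"ty":0.01,"tz":0,"roll":0.008},{"tx":0.052,"ty":0.016,"tz":0,"roll":0.012},{"tx":0.072,"ty":0.022,"tz":0,"roll":0.016},{"tx":0.092,"ty":0.028,"tz":0,"roll":0.02},{"tx":0.112,"ty":0.035,"tz":0,"roll":0.024},{"tx":0.132,"ty":0.041,"tz":0,"roll":0.028},{"tx":0.15,"ty":0.047,"tz":0,"roll":0.032},{"tx":0.16,"ty":0.05,"tz":0,"roll":0.035},{"tx":0.16,"ty":0.05,"tz":0,"roll":0.035}]'
python3 st.py
python3 - <<'E'
from h import *
import pickle
c={}
for n in ("wrist",):
    c[n]=robot.camera_model(n); im=robot.snapshot(n); cv2.imwrite(f"pics/{n}4.png",im[...,::-1])
pickle.dump(c,open("c4.pkl","wb"))
E
```

```text
time: 14.25
ee_pos: [0.5836, 0.0557, 0.1833]
eef_rot: [0.612, 0.627, -0.349, 0.333]
wrist_force: [-0.3, 2.4, 1.2]
grip_width: 0.0118
t 14.25 q [ 0.1493  0.8093 -0.3018  2.0475 -0.8831  0.4588  0.7659]
tcp [0.5836 0.0557 0.1833] grasp [0.5786 0.1452 0.0423] tip [0.5781 0.1554 0.0263]
toolx [-0.0295  0.5356 -0.844 ] tooly [ 0.9995  0.0081 -0.0299] tilt 32.438874930561354 lean az 93.15735717864389 tooly yaw 0.4633185510466807 F [-0.2667  2.3694  1.2142] w 0.011843319696740507
```

View pics/wrist4.png

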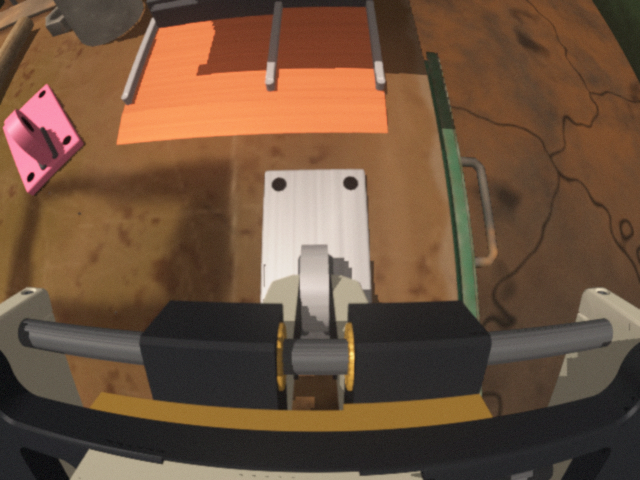

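```bash
python3 - <<'E'
from plate import *
c=pickle.load(open("c4.pkl","rb"))['wrist']; lead(c,(265,171),(365,170))
for n,p,z in [("footL",(119,142),0),("footR",(387,132),0),("ribM",(271,86),.0115),("ribR",(380,84),.0115),("ribL",(127,98),.0115)]: print(n,plane("wrist",p,z,c))
E
```

```text
w 0.06004213531521419 yaw -269.7729703754316 lead mid [0.5755 0.231 ] lug [0.5758 0.156 ]
footL [0.4304 0.2654 0.    ]
footR [0.6225 0.2643 0.    ]
ribM [0.5453 0.2953 0.0115]
ribR [0.6191 0.2965 0.0115]
ribL [0.4342 0.2974 0.0115]
```

```bash
python3 -m pendant '[{"tx":0.003,"ty":0.01,"tz":0,"roll":0},{"tx":0.006,"ty":0.024,"tz":0,"roll":0},{"tx":0.006,"ty":0.04,"tz":0,"roll":0},{"tx":0.006,"ty":0.056,"tz":0.001,"roll":0},{"tx":0.006,"ty":0.072,"tz":0.001,"roll":0},{"tx":0.006,"ty":0.088,"tz":0.001,"roll":0},{"tx":0.006,"ty":0.104,"tz":0.001,"roll":0},{"tx":0.006,"ty":0.118,"tz":0.001,"roll":0},{"tx":0.006,"ty":0.13,"tz":0.001,"roll":0},{"tx":0.006,"ty":0.13,"tz":0.001,"roll":0}]'
python3 st.py
python3 - <<'E'
from h import *
import pickle
c={}
for n in ("wrist",):
    c[n]=robot.camera_model(n); im=robot.snapshot(n); cv2.imwrite(f"pics/{n}5.png",im[...,::-1])
pickle.dump(c,open("c5.pkl","wb"))
E
```

```text
time: 15.55
ee_pos: [0.5895, 0.1876, 0.1848]
eef_rot: [0.612, 0.628, -0.348, 0.333]
wrist_force: [1.7, 2.5, 2.8]
grip_width: 0.0125
t 15.55 q [-0.0327  0.8228 -0.3594  2.0105 -0.9571  0.3606  0.6415]
tcp [0.5895 0.1876 0.1848] grasp [0.5846 0.2773 0.044 ] tip [0.5841 0.2875 0.028 ]
toolx [-0.0293  0.5367 -0.8432] tooly [ 0.9995  0.0094 -0.0288] tilt 32.51658242743683 lean az 93.12478811966756 tooly yaw 0.5377338451510092 F [1.6893 2.4706 2.7773] w 0.012478661231700548
```

View pics/wrist5.png

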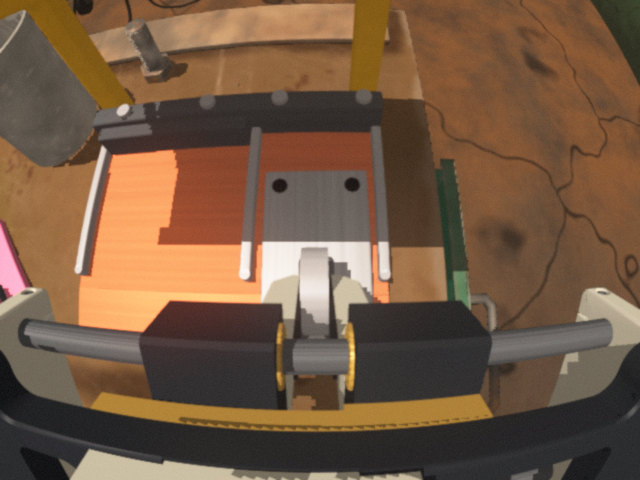

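```bash
python3 - <<'E'
from plate import *
c=pickle.load(open("c5.pkl","rb"))['wrist']; lead(c,(265,171),(366,170),.012)
for n,p,z in [("stopface@R",(315,133),.004),("ribR",(376,130),.012),("ribMback",(257,130),.012),("ribRfront",(384,277),.0115),("ribMfront",(245,277),.0115)]: print(n,plane("wrist",p,z,c))
E
```

```text
w 0.059948049740397746 yaw -269.6634433002206 lead mid [0.5818 0.3619] lug [0.5822 0.2869]
stopface@R [0.581  0.3937 0.004 ]
ribR [0.6195 0.391  0.012 ]
ribMback [0.5445 0.3917 0.012 ]
ribRfront [0.6194 0.2981 0.0115]
ribMfront [0.5441 0.2978 0.0115]
```

```bash
python3 -m pendant '[{"tx":0,"ty":0.006,"tz":0.0,"roll":0},{"tx":0,"ty":0.012,"tz":0.001,"roll":0},{"tx":0,"ty":0.017,"tz":0.0015,"roll":0},{"tx":0,"ty":0.022,"tz":0.002,"roll":0},{"tx":0,"ty":0.026,"tz":0.003,"roll":0},{"tx":0,"ty":0.029,"tz":0.003,"roll":0},{"tx":0,"ty":0.032,"tz":0.003,"roll":0},{"tx":0,"ty":0.034,"tz":0.003,"roll":0},{"tx":0,"ty":0.036,"tz":0.003,"roll":0},{"tx":0,"ty":0.037,"tz":0.003,"roll":0}]'
python3 st.py
python3 - <<'E'
from h import *
import pickle
c={}
for n in ("wrist",):
    c[n]=robot.camera_model(n); im=robot.snapshot(n); cv2.imwrite(f"pics/{n}6.png",im[...,::-1])
pickle.dump(c,open("c6.pkl","wb"))
E
```

```text
time: 16.85
ee_pos: [0.5896, 0.2212, 0.187]
eef_rot: [0.612, 0.626, -0.349, 0.334]
wrist_force: [-3.2, -14.2, 1.0]
grip_width: 0.0119
t 16.85 q [-0.0868  0.8226 -0.3608  1.9943 -0.9645  0.3428  0.5944]
tcp [0.5896 0.2212 0.187 ] grasp [0.5849 0.3103 0.0459] tip [0.5844 0.3204 0.0298]
toolx [-0.0279  0.5333 -0.8455] tooly [ 0.9996  0.0062 -0.0291] tilt 32.27969491675653 lean az 92.99995045331397 tooly yaw 0.35533852550517 F [ -3.2487 -14.2123   0.9562] w 0.01194690910502734
```

View pics/wrist6.png

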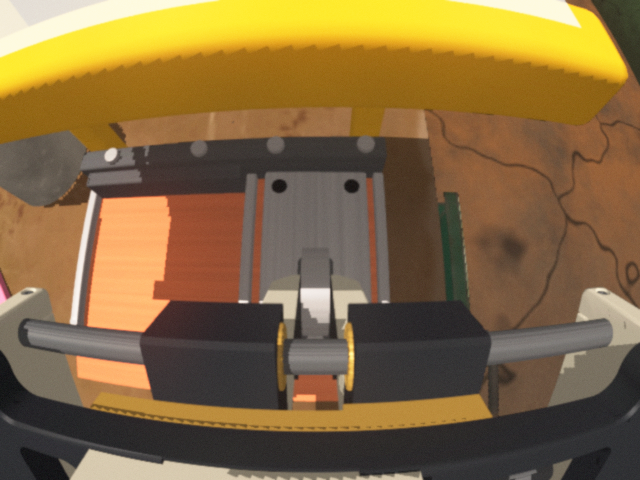

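```bash
python3 -m pendant '[{"tx":0,"ty":-0.001,"tz":0,"roll":0},{"tx":0,"ty":-0.001,"tz":0,"roll":0},{"tx":0,"ty":-0.001,"tz":0,"roll":0},{"tx":0,"ty":-0.001,"tz":0,"roll":0},{"tx":0,"ty":-0.001,"tz":0,"roll":0},{"tx":0,"ty":-0.015,"tz":0,"roll":0},{"tx":0,"ty":-0.04,"tz":0.005,"roll":0},{"tx":-0.01,"ty":-0.08,"tz":0.03,"roll":0},{"tx":-0.025,"ty":-0.12,"tz":0.06,"roll":0},{"tx":-0.04,"ty":-0.15,"tz":0.09,"roll":0}]' 0.3
python3 st.py
python3 - <<'E'
from h import *
import pickle
c={}
for n in ("wrist","scene"):
    c[n]=robot.camera_model(n); im=robot.snapshot(n); cv2.imwrite(f"pics/{n}7.png",im[...,::-1])
pickle.dump(c,open("c7.pkl","wb"))
E
```

```text
time: 18.15
ee_pos: [0.5488, 0.0673, 0.2779]
eef_rot: [0.613, 0.625, -0.351, 0.333]
wrist_force: [0.2, -0.2, -0.2]
grip_width: 0.0653
t 18.15 q [ 0.1081  0.6245 -0.2682  2.1016 -0.8376  0.5597  0.633 ]
tcp [0.5488 0.0673 0.2779] grasp [0.5444 0.1562 0.1366] tip [0.5439 0.1663 0.1205]
toolx [-0.0265  0.5323 -0.8461] tooly [ 0.9996  0.0025 -0.0297] tilt 32.20855688577132 lean az 92.84896052796292 tooly yaw 0.1445878059718788 F [ 0.1627 -0.17   -0.1746] w 0.06527985059103243
```

View pics/wrist7.png

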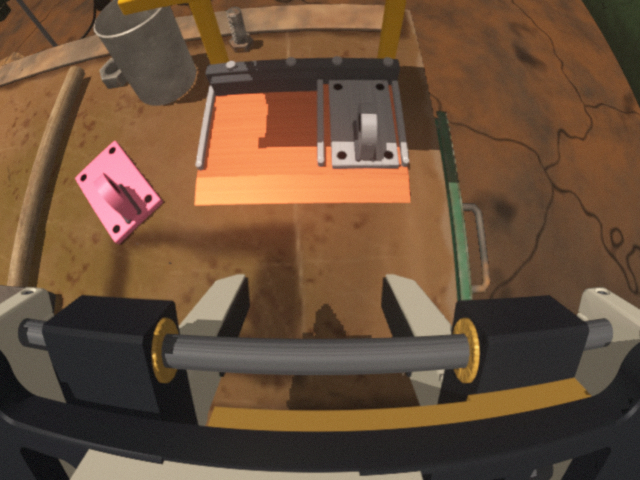

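View pics/scene7.png

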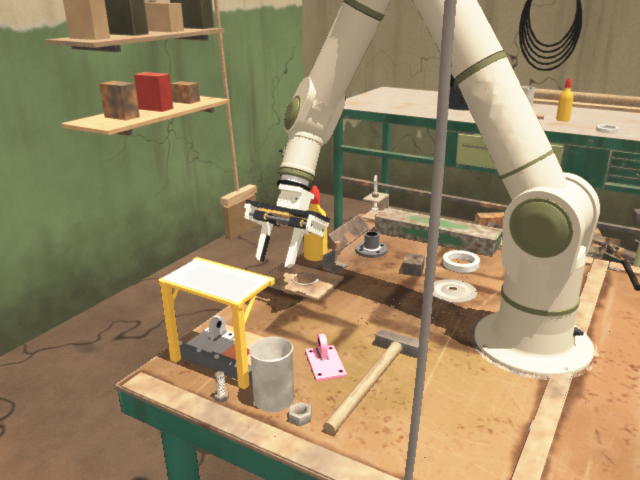

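```bash
python3 -m pendant '[{"tx":-0.02,"ty":-0.02,"tz":0.04,"roll":0},{"tx":-0.04,"ty":-0.05,"tz":0.08,"roll":0},{"tx":-0.06,"ty":-0.09,"tz":0.11,"roll":0},{"tx":-0.08,"ty":-0.13,"tz":0.13,"roll":0},{"tx":-0.09,"ty":-0.18,"tz":0.14,"roll":0},{"tx":-0.09,"ty":-0.23,"tz":0.14,"roll":0},{"tx":-0.08,"ty":-0.28,"tz":0.14,"roll":0},{"tx":-0.07,"ty":-0.33,"tz":0.13,"roll":0},{"tx":-0.06,"ty":-0.38,"tz":0.11,"roll":0},{"tx":-0.05,"ty":-0.42,"tz":0.09,"roll":0}]'
python3 st.py
python3 - <<'E'
from h import *
import pickle
c={}
for n in ("wrist",):
    c[n]=robot.camera_model(n); im=robot.snapshot(n); cv2.imwrite(f"pics/{n}8.png",im[...,::-1])
pickle.dump(c,open("c8.pkl","wb"))
c=pickle.load(open("c7.pkl","rb"))['wrist']
np.set_printoptions(precision=4,suppress=True)
for p in ((332,168),(399,167),(331,80),(391,80)): print(plane("wrist",p,.012,c))
E
```

```text
time: 19.5
ee_pos: [0.4983, -0.3568, 0.3686]
eef_rot: [0.615, 0.623, -0.351, 0.334]
wrist_force: [-0.1, 1.1, 0.6]
grip_width: 0.0655
t 19.5 q [ 0.6255  0.5914  0.0114  1.7959 -0.4731  1.1724  0.9058]
tcp [ 0.4983 -0.3568  0.3686] grasp [ 0.4947 -0.2681  0.2271] tip [ 0.4943 -0.2581  0.211 ]
toolx [-0.0216  0.5309 -0.8472] tooly [ 0.9996 -0.0021 -0.0268] tilt 32.09511778291176 lean az 92.32865684648118 tooly yaw -0.11793405865420353 F [-0.0596  1.1054  0.5754] w 0.0654638771403939
[0.5537 0.291  0.012 ]
[0.6129 0.2924 0.012 ]
[0.5546 0.3931 0.012 ]
[0.6155 0.3944 0.012 ]
```

View pics/wrist8.png

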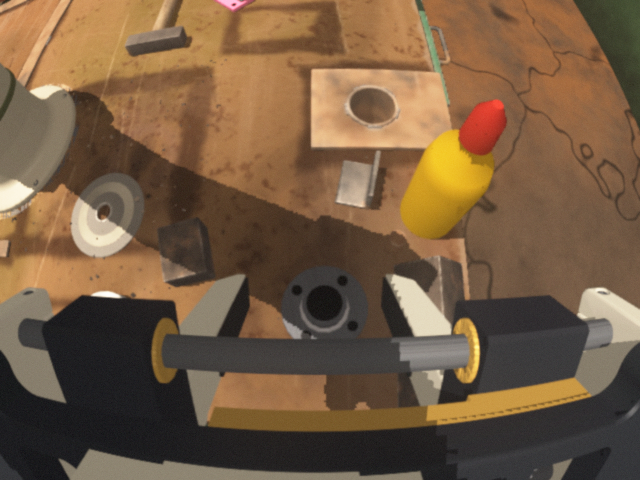

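```bash
python3 - <<'E'
from h import *
import pickle
np.set_printoptions(precision=4,suppress=True)
c=pickle.load(open("c8.pkl","rb"))['wrist']
for n,p,z in [("stubtop",(325,304),.052),("rimL",(281,304),.01),("rimR",(368,306),.01),("rimTop",(325,266),.01),("raised bl",(311,149),.013),("raised tl",(311,69),.013),("clip left near",(337,204),0),("clip left far",(343,161),0),("clip right",(372,208),0),("block tr",(201,220),.036),("block top br",(207,250),.036),("block br bottom",(212,276),0),("block tl",(165,226),.036)]: print(n,plane("wrist",p,z,c))
cv2.imwrite("pics/wrist8a.png",cv2.resize(cv2.imread("pics/wrist8.png")[200:350,150:450],None,fx=2.6,fy=2.6,interpolation=cv2.INTER_CUBIC))
E
```

```text
stubtop [ 0.4977 -0.2446  0.052 ]
rimL [ 0.4524 -0.2395  0.01  ]
rimR [ 0.5418 -0.2422  0.01  ]
rimTop [ 0.4979 -0.1995  0.01  ]
raised bl [ 0.483  -0.0605  0.013 ]
raised tl [0.4824 0.0682 0.013 ]
clip left near [ 0.5122 -0.1256  0.    ]
clip left far [ 0.5207 -0.07    0.    ]
clip right [ 0.5518 -0.1307  0.    ]
block tr [ 0.3678 -0.1557  0.036 ]
block top br [ 0.3775 -0.1885  0.036 ]
block br bottom [ 0.3734 -0.2084  0.    ]
block tl [ 0.3262 -0.1616  0.036 ]
```

View pics/wrist8a.png

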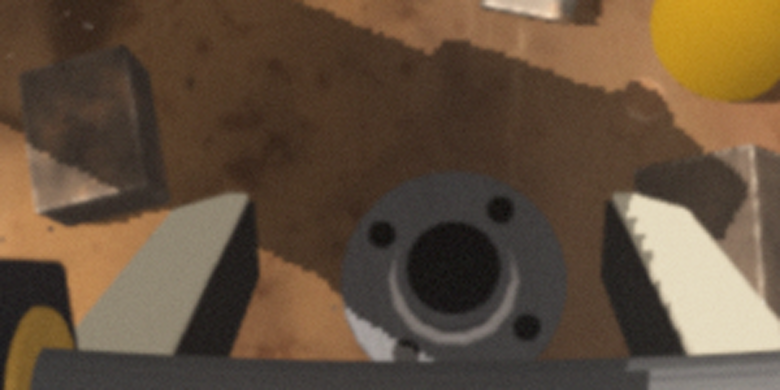

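```bash
python3 - <<'E'
from sim import *
np.set_printoptions(precision=3,suppress=True)
q0=[ 0.6255,0.5914,0.0114,1.7959,-0.4731,1.1724,0.9058]
for a in (90,105,120):
    print(a); track(q0,[((.495,-.268,.227),32,92),((.4975,-.2445,.12),32,92),((.4975,-.2445,.034),32,92),((.445,-.2,.034),32,92),((.432,-.1,.034),32,a),((.432,.05,.034),32,a),((.432,.12,.034),32,a),((.4875,.20,.036),32,(a+90)/2),((.4875,.27,.036),32,90),((.4875,.335,.038),32,90)],6)
E
```

```text
90
(0.4975, -0.2445, 0.12) 32 92 q [ 0.627  0.733 -0.004  1.859 -0.458  1.014  1.015] perr 0.0000 rerr 0.0
(0.4975, -0.2445, 0.034) 32 92 q [ 0.641  0.858 -0.025  1.869 -0.49   0.889  1.08 ] perr 0.0000 rerr 0.0
(0.445, -0.2, 0.034) 32 92 q [ 0.66   0.809 -0.05   2.042 -0.524  0.775  1.145] perr 0.0000 rerr 0.0
(0.432, -0.1, 0.034) 32 90 q [ 0.611  0.771 -0.143  2.225 -0.665  0.596  1.156] perr 0.0000 rerr 0.0
(0.432, 0.05, 0.034) 32 90 q [ 0.507  0.777 -0.369  2.381 -0.93   0.343  1.17 ] perr 0.0000 rerr 0.0
(0.432, 0.12, 0.034) 32 90 q [ 0.494  0.82  -0.561  2.421 -1.05   0.177  1.15 ] perr 0.0000 rerr 0.0
(0.4875, 0.2, 0.036) 32 90.0 q [ 0.302  0.824 -0.553  2.309 -1.05   0.191  0.974] perr 0.0000 rerr 0.0
(0.4875, 0.27, 0.036) 32 90 q [ 0.217  0.85  -0.636  2.287 -1.05   0.11   0.853] perr 0.0024 rerr 0.8
(0.4875, 0.335, 0.038) 32 90 q [ 0.08   0.843 -0.622  2.242 -1.05   0.11   0.738] perr 0.0057 rerr 1.9
105
(0.4975, -0.2445, 0.12) 32 92 q [ 0.627  0.733 -0.004  1.859 -0.458  1.014  1.015] perr 0.0000 rerr 0.0
(0.4975, -0.2445, 0.034) 32 92 q [ 0.641  0.858 -0.025  1.869 -0.49 
[... 980 characters left out ...]
.034) 32 92 q [ 0.66   0.809 -0.05   2.042 -0.524  0.775  1.145] perr 0.0000 rerr 0.0
(0.432, -0.1, 0.034) 32 120 q [ 0.443  0.806 -0.093  2.057 -0.325  0.79   1.201] perr 0.0000 rerr 0.0
(0.432, 0.05, 0.034) 32 120 q [ 0.271  0.784 -0.197  2.179 -0.465  0.633  1.093] perr 0.0000 rerr 0.0
(0.432, 0.12, 0.034) 32 120 q [ 0.182  0.784 -0.25   2.205 -0.535  0.569  1.036] perr 0.0000 rerr 0.0
(0.4875, 0.2, 0.036) 32 105.0 q [ 0.131  0.795 -0.337  2.191 -0.769  0.445  0.901] perr 0.0000 rerr 0.0
(0.4875, 0.27, 0.036) 32 90 q [ 0.217  0.85  -0.636  2.287 -1.05   0.11   0.853] perr 0.0024 rerr 0.8
(0.4875, 0.335, 0.038) 32 90 q [ 0.08   0.843 -0.622  2.242 -1.05   0.11   0.738] perr 0.0057 rerr 1.9
```

```bash
python3 -m pendant '[{"tx":0.003,"ty":0.02,"tz":-0.02,"roll":0},{"tx":0.003,"ty":0.02,"tz":-0.045,"roll":0},{"tx":0.003,"ty":0.02,"tz":-0.07,"roll":0},{"tx":0.003,"ty":0.02,"tz":-0.095,"roll":0},{"tx":0.003,"ty":0.02,"tz":-0.12,"roll":0},{"tx":0.003,"ty":0.02,"tz":-0.145,"roll":0},{"tx":0.003,"ty":0.02,"tz":-0.165,"roll":0},{"tx":0.003,"ty":0.02,"tz":-0.183,"roll":0},{"tx":0.003,"ty":0.02,"tz":-0.193,"roll":0},{"tx":0.003,"ty":0.02,"tz":-0.193,"roll":0}]'
python3 st.py
python3 - <<'E'
from h import *
im=robot.snapshot("wrist"); cv2.imwrite(f"pics/wrist9.png",im[...,::-1])
E
```

```text
time: 20.8
ee_pos: [0.5011, -0.3414, 0.1729]
eef_rot: [0.615, 0.622, -0.353, 0.333]
wrist_force: [-2.4, 0.3, 7.0]
grip_width: 0.0649
t 20.8 q [ 0.6429  0.8485 -0.0493  1.8955 -0.5545  0.8357  1.0566]
tcp [ 0.5011 -0.3414  0.1729] grasp [ 0.4975 -0.2528  0.0314] tip [ 0.4971 -0.2428  0.0153]
toolx [-0.0214  0.5301 -0.8477] tooly [ 0.9996 -0.0058 -0.0288] tilt 32.0414991223064 lean az 92.3089373398221 tooly yaw -0.33371804430193935 F [-2.3674  0.294   7.0438] w 0.06489667448577985
```

View pics/wrist9.png

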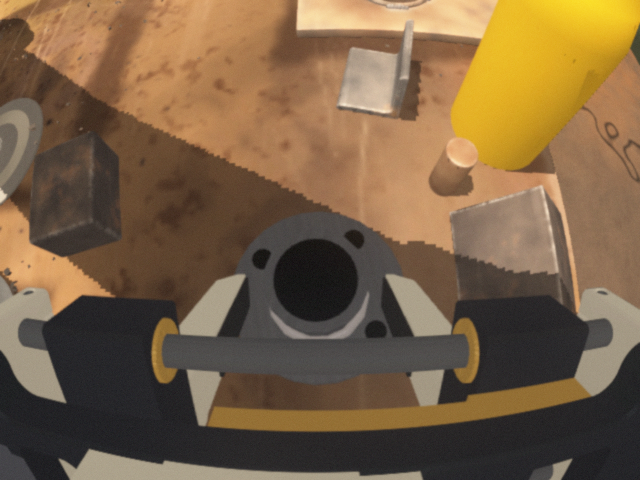

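```bash
python3 -m pendant '[{"tx":0,"ty":0.0,"tz":0.005,"roll":0},{"tx":0,"ty":0.004,"tz":0.005,"roll":0},{"tx":0,"ty":0.004,"tz":0.005,"roll":0},{"tx":0,"ty":0.004,"tz":0.005,"roll":0},{"tx":0,"ty":0.004,"tz":0.005,"roll":0},{"tx":0,"ty":0.004,"tz":0.005,"roll":0},{"tx":0,"ty":0.004,"tz":0.005,"roll":0},{"tx":0,"ty":0.004,"tz":0.005,"roll":0},{"tx":0,"ty":0.004,"tz":0.005,"roll":0},{"tx":0,"ty":0.004,"tz":0.005,"roll":0}]' 0.8 12
python3 st.py
python3 - <<'E'
from h import *
import pickle
c={}
for n in ("wrist","side"):
    c[n]=robot.camera_model(n); im=robot.snapshot(n); cv2.imwrite(f"pics/{n}10.png",im[...,::-1])
pickle.dump(c,open("c10.pkl","wb"))
E
```

```text
time: 22.1
ee_pos: [0.5013, -0.337, 0.1782]
eef_rot: [0.615, 0.622, -0.352, 0.333]
wrist_force: [3.0, 4.2, 4.8]
grip_width: 0.0417
t 22.1 q [ 0.6382  0.839  -0.0506  1.9013 -0.5561  0.8374  1.0515]
tcp [ 0.5013 -0.337   0.1782] grasp [ 0.4977 -0.2485  0.0367] tip [ 0.4973 -0.2384  0.0206]
toolx [-0.0212  0.5303 -0.8475] tooly [ 0.9996 -0.0055 -0.0285] tilt 32.05620115337787 lean az 92.2888257363353 tooly yaw -0.3165629146164502 F [3.0297 4.1874 4.8198] w 0.04165192969016602
```

View pics/wrist10.png

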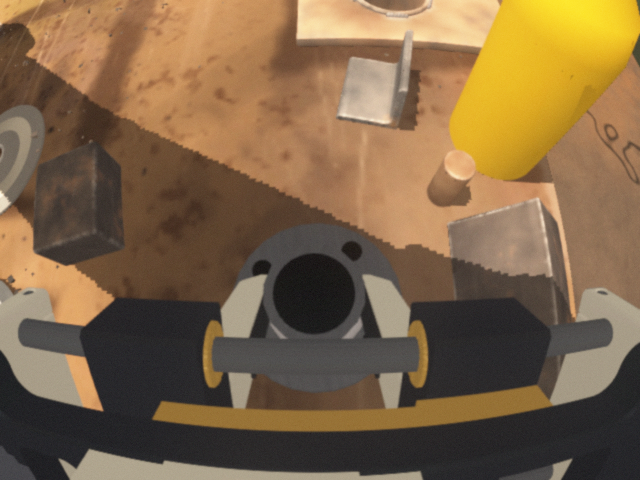

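View pics/side10.png

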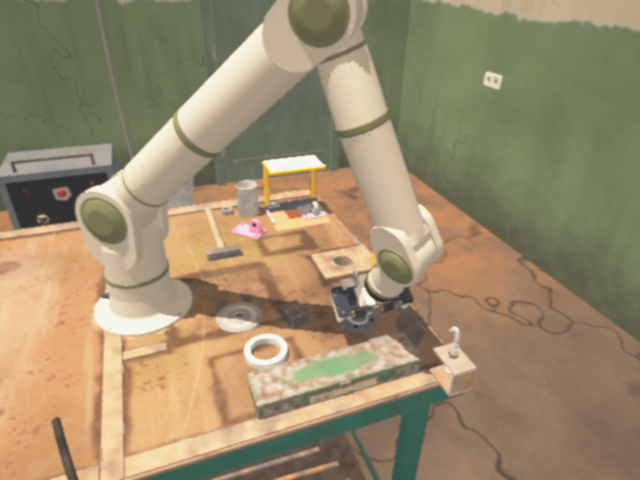

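```bash
python3 -m pendant '[{"tx":-0.01,"ty":0.008,"tz":0,"roll":0},{"tx":-0.025,"ty":0.019,"tz":0,"roll":0},{"tx":-0.04,"ty":0.03,"tz":0,"roll":0},{"tx":-0.052,"ty":0.042,"tz":0,"roll":0},{"tx":-0.051,"ty":0.06,"tz":0,"roll":0.05},{"tx":-0.048,"ty":0.079,"tz":0,"roll":0.1},{"tx":-0.045,"ty":0.098,"tz":0,"roll":0.15},{"tx":-0.042,"ty":0.117,"tz":0,"roll":0.2},{"tx":-0.038,"ty":0.135,"tz":0,"roll":0.3},{"tx":-0.032,"ty":0.153,"tz":0,"roll":0.4}]'
python3 st.py
python3 - <<'E'
from h import *
import pickle
c={}
for n in ("wrist","side"):
    c[n]=robot.camera_model(n); im=robot.snapshot(n); cv2.imwrite(f"pics/{n}11.png",im[...,::-1])
pickle.dump(c,open("c11.pkl","wb"))
E
```

```text
time: 23.45
ee_pos: [0.4698, -0.1864, 0.1785]
eef_rot: [0.479, 0.73, -0.28, 0.399]
wrist_force: [1.2, -8.4, 10.8]
grip_width: 0.0424
t 23.45 q [ 0.4622  0.7913 -0.1294  2.1068 -0.4502  0.7073  1.1505]
tcp [ 0.4698 -0.1864  0.1785] grasp [ 0.4325 -0.1069  0.0365] tip [ 0.4282 -0.0979  0.0203]
toolx [-0.2236  0.4758 -0.8507] tooly [ 0.9229  0.3841 -0.0277] tilt 31.714718998969655 lean az 115.17229349361673 tooly yaw 22.600069110650654 F [ 1.177  -8.3514 10.765 ] w 0.042368665677076076
```

View pics/wrist11.png

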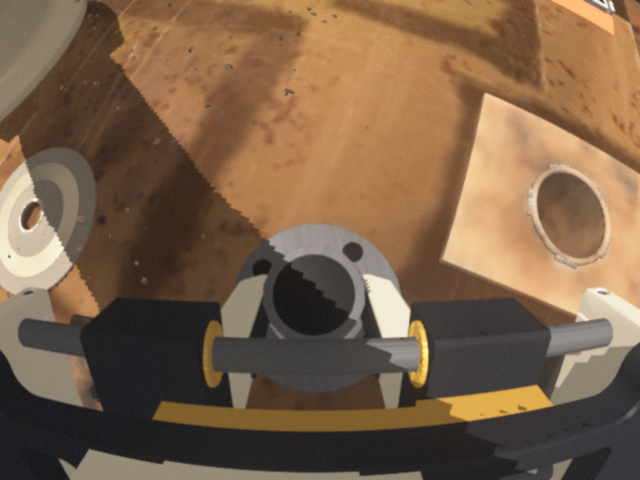

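View pics/side11.png

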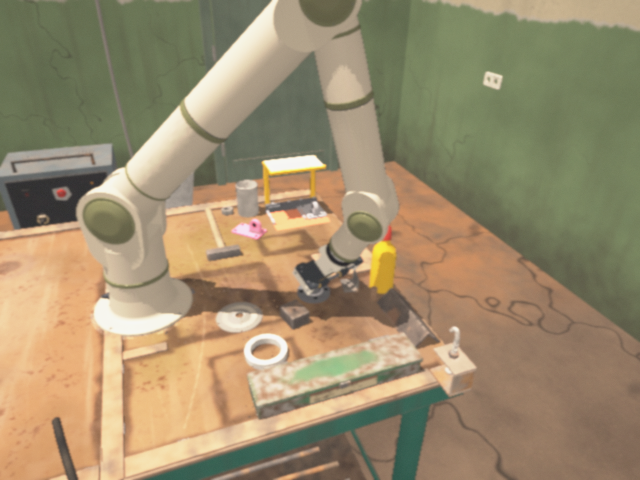

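```bash
python3 -m pendant '[{"tx":-0.001,"ty":0.014,"tz":0.001,"roll":0},{"tx":-0.001,"ty":0.038,"tz":0.001,"roll":0},{"tx":-0.001,"ty":0.064,"tz":0.001,"roll":0},{"tx":-0.001,"ty":0.09,"tz":0.001,"roll":0},{"tx":-0.001,"ty":0.116,"tz":0.001,"roll":0},{"tx":-0.001,"ty":0.142,"tz":0.001,"roll":0},{"tx":-0.001,"ty":0.168,"tz":0.001,"roll":0},{"tx":-0.001,"ty":0.194,"tz":0.001,"roll":0},{"tx":-0.001,"ty":0.215,"tz":0.001,"roll":0},{"tx":0.002,"ty":0.23,"tz":0.001,"roll":0}]'
python3 st.py
python3 - <<'E'
from h import *
import pickle
c={}
for n in ("wrist",):
    c[n]=robot.camera_model(n); im=robot.snapshot(n); cv2.imwrite(f"pics/{n}12.png",im[...,::-1])
pickle.dump(c,open("c12.pkl","wb"))
E
```

```text
time: 24.8
ee_pos: [0.4722, 0.0479, 0.1792]
eef_rot: [0.478, 0.732, -0.279, 0.398]
wrist_force: [-0.1, -0.2, -5.1]
grip_width: 0.042
t 24.8 q [ 0.1667  0.786  -0.3338  2.2332 -0.7093  0.45    0.9807]
tcp [0.4722 0.0479 0.1792] grasp [0.4343 0.1277 0.0375] tip [0.43   0.1368 0.0214]
toolx [-0.2268  0.478  -0.8486] tooly [ 0.9212  0.3881 -0.0276] tilt 31.94273420087636 lean az 115.38197272227843 tooly yaw 22.84724469487849 F [-0.1307 -0.2188 -5.0938] w 0.042029455618833186
```

View pics/wrist12.png

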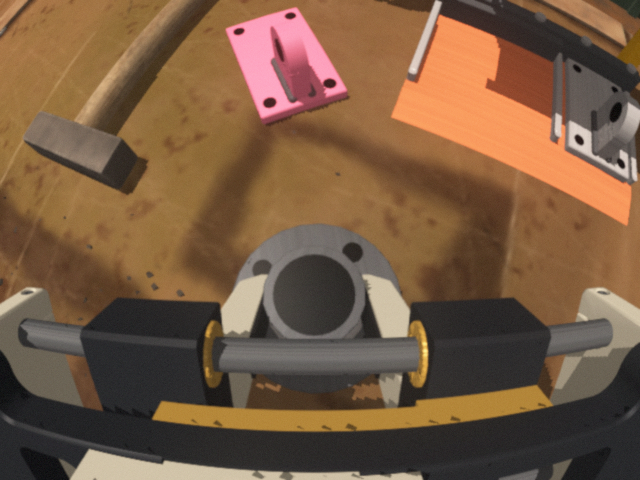

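```bash
python3 - <<'E'
from h import *
import pickle
np.set_printoptions(precision=4,suppress=True)
c=pickle.load(open("c12.pkl","rb"))['wrist']
for n,p,z in [("stubtop",(315,295),.052),("footL",(393,117),0),("ribL",(413,76),.0115),("ribM",(557,139),.0115),("pink lower",(267,122),.0),("pink r",(349,96),0),("rimtop",(319,224),.01)]: print(n,plane("wrist",p,z,c))
E
```

```text
stubtop [0.4318 0.1316 0.052 ]
footL [0.43  0.264 0.   ]
ribL [0.4333 0.2953 0.0115]
ribM [0.5437 0.2945 0.0115]
pink lower [0.3551 0.2288 0.    ]
pink r [0.3971 0.2689 0.    ]
rimtop [0.4153 0.1732 0.01  ]
```

```bash
python3 -m pendant '[{"tx":0.003,"ty":0.007,"tz":-0.001,"roll":-0.03},{"tx":0.007,"ty":0.014,"tz":-0.001,"roll":-0.06},{"tx":0.011,"ty":0.022,"tz":-0.001,"roll":-0.09},{"tx":0.015,"ty":0.03,"tz":-0.001,"roll":-0.12},{"tx":0.019,"ty":0.038,"tz":-0.001,"roll":-0.15},{"tx":0.023,"ty":0.046,"tz":-0.001,"roll":-0.18},{"tx":0.027,"ty":0.054,"tz":-0.001,"roll":-0.21},{"tx":0.03,"ty":0.061,"tz":-0.001,"roll":-0.24},{"tx":0.032,"ty":0.066,"tz":-0.001,"roll":-0.27},{"tx":0.032,"ty":0.066,"tz":-0.001,"roll":-0.27}]'
python3 st.py
python3 - <<'E'
from h import *
import pickle
c={}
for n in ("wrist",):
    c[n]=robot.camera_model(n); im=robot.snapshot(n); cv2.imwrite(f"pics/{n}13.png",im[...,::-1])
pickle.dump(c,open("c13.pkl","wb"))
E
```

```text
time: 26.1
ee_pos: [0.5052, 0.1161, 0.1785]
eef_rot: [0.572, 0.661, -0.328, 0.357]
wrist_force: [0.3, 1.2, -1.6]
grip_width: 0.042
t 26.1 q [ 0.1315  0.8117 -0.4561  2.1988 -0.9467  0.2892  0.8554]
tcp [0.5052 0.1161 0.1785] grasp [0.4901 0.2034 0.0369] tip [0.4884 0.2133 0.0208]
toolx [-0.0901  0.5226 -0.8478] tooly [ 0.9913  0.1294 -0.0256] tilt 32.0246913587214 lean az 99.7797678774447 tooly yaw 7.436896423878674 F [ 0.2732  1.1607 -1.5669] w 0.04201465021268889
```

View pics/wrist13.png

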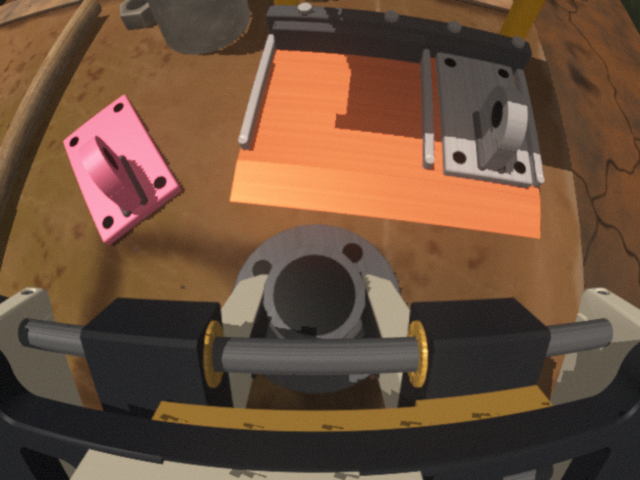

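```bash
python3 - <<'E'
from h import *
import pickle
np.set_printoptions(precision=4,suppress=True)
c=pickle.load(open("c13.pkl","rb"))['wrist']
for n,p,z in [("stubtop",(315,295),.052),("rimtop",(318,225),.01),("footL",(231,200),0),("footR",(540,237),0),("ribL",(244,138),.0115),("ribM",(430,160),.0115),("ribR",(539,179),.0115),("stop L foot",(300,53),.004),("trail L",(443,176),.012),("trail R",(531,186),.012),("lead L",(437,52),.012)]: print(n,plane("wrist",p,z,c))
E
python3 - <<'E'
import sys; sys.path.insert(0,".")
from sim import *
np.set_printoptions(precision=3,suppress=True)
for a in (100,97,94): track([ 0.1315,0.8117,-0.4561,2.1988,-0.9467,0.2892,0.8554],[((.49,.2034,.037),32,99.8),((.488,.27,.039),32,(a+100)/2),((.488,.336,.041),32,a)],6)
E
```

```text
stubtop [0.4888 0.2074 0.052 ]
rimtop [0.4836 0.2511 0.01  ]
footL [0.4294 0.264  0.    ]
footR [0.623  0.2647 0.    ]
ribL [0.4321 0.3007 0.0115]
ribM [0.5441 0.2992 0.0115]
ribR [0.6189 0.2994 0.0115]
stop L foot [0.4535 0.3829 0.004 ]
trail L [0.552  0.2895 0.012 ]
trail R [0.6117 0.2929 0.012 ]
lead L [0.552  0.3927 0.012 ]
(0.488, 0.27, 0.039) 32 100.0 q [ 0.081  0.805 -0.443  2.216 -0.907  0.314  0.845] perr 0.0000 rerr 0.0
(0.488, 0.336, 0.041) 32 100 q [-0.022  0.814 -0.471  2.185 -0.955  0.273  0.781] perr 0.0000 rerr 0.0
(0.488, 0.27, 0.039) 32 98.5 q [ 0.098  0.807 -0.465  2.228 -0.936  0.288  0.853] perr 0.0000 rerr 0.0
(0.488, 0.336, 0.041) 32 97 q [ 0.015  0.822 -0.525  2.209 -1.017  0.212  0.801] perr 0.0000 rerr 0.0
(0.488, 0.27, 0.039) 32 97.0 q [ 0.116  0.811 -0.49   2.24  -0.965  0.259  0.862] perr 0.0000 rerr 0.0
(0.488, 0.336, 0.041) 32 94 q [ 0.071  0.843 -0.609  2.232 -1.05   0.128  0.796] perr 0.0000 rerr 0.0
```

```bash
python3 -m pendant '[{"tx":0,"ty":0.008,"tz":0,"roll":0},{"tx":-0.001,"ty":0.018,"tz":0.0005,"roll":-0.01},{"tx":-0.001,"ty":0.028,"tz":0.001,"roll":-0.01},{"tx":-0.002,"ty":0.038,"tz":0.002,"roll":-0.02},{"tx":-0.003,"ty":0.05,"tz":0.0025,"roll":-0.03},{"tx":-0.004,"ty":0.062,"tz":0.003,"roll":-0.04},{"tx":-0.005,"ty":0.074,"tz":0.0033,"roll":-0.045},{"tx":-0.005,"ty":0.086,"tz":0.0035,"roll":-0.045},{"tx":-0.005,"ty":0.098,"tz":0.0035,"roll":-0.045},{"tx":-0.005,"ty":0.1,"tz":0.0035,"roll":-0.045}]'
python3 st.py
python3 - <<'E'
from h import *
import pickle
c={}
for n in ("wrist","scene"):
    c[n]=robot.camera_model(n); im=robot.snapshot(n); cv2.imwrite(f"pics/{n}14.png",im[...,::-1])
pickle.dump(c,open("c14.pkl","wb"))
E
```

```text
time: 27.4
ee_pos: [0.5, 0.2173, 0.182]
eef_rot: [0.587, 0.649, -0.336, 0.35]
wrist_force: [-0.4, -3.8, 4.4]
grip_width: 0.0417
t 27.4 q [ 0.0218  0.837  -0.5813  2.1745 -1.0016  0.1456  0.7052]
tcp [0.5    0.2173 0.182 ] grasp [0.4888 0.3053 0.0405] tip [0.4875 0.3153 0.0244]
toolx [-0.0674  0.5266 -0.8474] tooly [ 0.9959  0.0866 -0.0254] tilt 32.06883484700284 lean az 97.28941355169451 tooly yaw 4.967458803146172 F [-0.403  -3.7555  4.394 ] w 0.041698518480994824
```

View pics/wrist14.png

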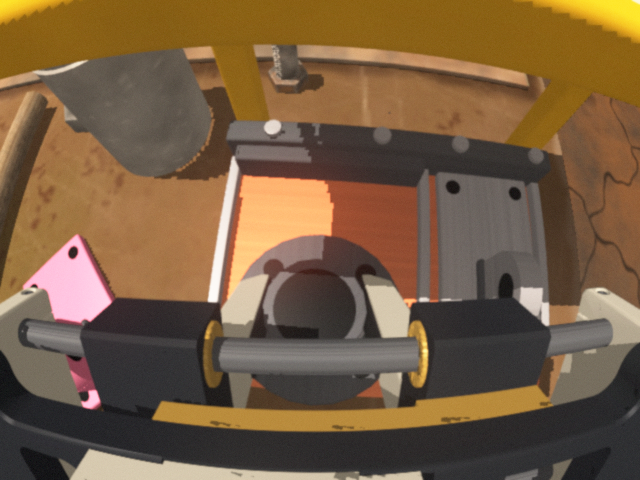

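View pics/scene14.png

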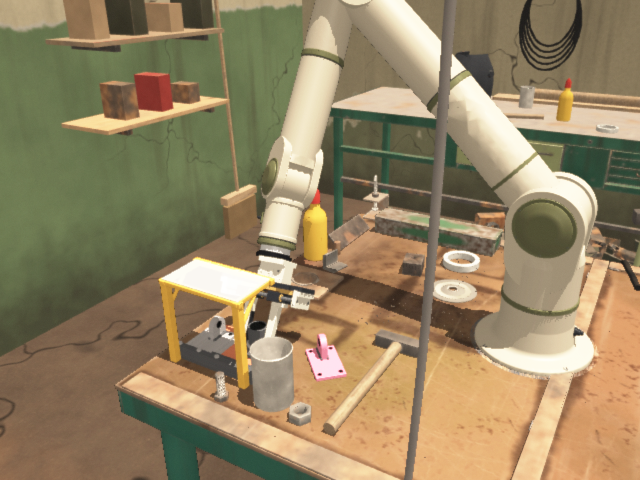

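```bash
python3 - <<'E'
from h import *
import pickle
np.set_printoptions(precision=4,suppress=True)
c=pickle.load(open("c14.pkl","rb"))['wrist']
for n,p,z in [("stubtop",(315,312),.055),("rimtop",(322,236),.0135),("stop bottom",(330,181),.004),("stop bottom L",(250,174),.004),("stop top edge",(330,160),.026),("lead L plate",(440,172),.012),("lead R plate",(526,181),.012),("ribL",(226,250),.012),("ribM in",(418,250),.012),("rimL",(247,290),.0135)]: print(n,plane("wrist",p,z,c))
E
```

```text
stubtop [0.4883 0.3025 0.055 ]
rimtop [0.487  0.3472 0.0135]
stop bottom [0.4886 0.3847 0.004 ]
stop bottom L [0.4398 0.3861 0.004 ]
stop top edge [0.4882 0.3867 0.026 ]
lead L plate [0.5537 0.393  0.012 ]
lead R plate [0.6131 0.3945 0.012 ]
ribL [0.4353 0.3356 0.012 ]
ribM in [0.5396 0.3439 0.012 ]
rimL [0.4503 0.3146 0.0135]
```

```bash
python3 -m pendant '[{"tx":0,"ty":0,"tz":0,"roll":0},{"tx":0,"ty":0,"tz":0,"roll":0},{"tx":0,"ty":0,"tz":0,"roll":0},{"tx":0,"ty":0,"tz":0.001,"roll":0},{"tx":0,"ty":0,"tz":0.002,"roll":0},{"tx":0,"ty":-0.01,"tz":0.002,"roll":0},{"tx":0,"ty":-0.025,"tz":0.002,"roll":0},{"tx":0,"ty":-0.04,"tz":0.002,"roll":0},{"tx":0,"ty":-0.052,"tz":0.002,"roll":0},{"tx":0,"ty":-0.052,"tz":0.002,"roll":0}]' 0.35
python3 st.py
python3 - <<'E'
from h import *
import pickle
c={}
for n in ("wrist",):
    c[n]=robot.camera_model(n); im=robot.snapshot(n); cv2.imwrite(f"pics/{n}15.png",im[...,::-1])
pickle.dump(c,open("c15.pkl","wb"))
E
```

```text
time: 28.75
ee_pos: [0.5003, 0.1635, 0.184]
eef_rot: [0.587, 0.648, -0.336, 0.349]
wrist_force: [0.5, 1.2, -0.2]
grip_width: 0.0607
t 28.75 q [ 0.1054  0.8222 -0.5561  2.2008 -0.9607  0.1898  0.7462]
tcp [0.5003 0.1635 0.184 ] grasp [0.4892 0.2514 0.0424] tip [0.4879 0.2614 0.0263]
toolx [-0.0665  0.5265 -0.8476] tooly [ 0.9961  0.0846 -0.0256] tilt 32.05254273198332 lean az 97.20008372422951 tooly yaw 4.857059087224139 F [ 0.477   1.1574 -0.2192] w 0.06071162756181157
```

View pics/wrist15.png

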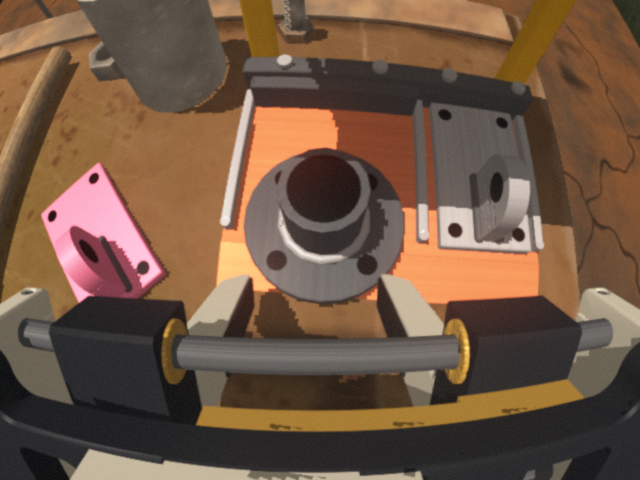

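```bash
python3 -m pendant '[{"tx":0,"ty":0,"tz":0,"roll":0},{"tx":0,"ty":0,"tz":0,"roll":0},{"tx":0,"ty":0,"tz":0,"roll":0},{"tx":0,"ty":0,"tz":0,"roll":0},{"tx":0,"ty":0,"tz":0,"roll":0},{"tx":0,"ty":0,"tz":0,"roll":0},{"tx":0,"ty":0,"tz":0,"roll":0},{"tx":0,"ty":0.002,"tz":0,"roll":0},{"tx":0,"ty":0.006,"tz":0,"roll":0},{"tx":0,"ty":0.01,"tz":0,"roll":0}]' 1
python3 st.py
python3 - <<'E'
from h import *
import pickle
c={}
for n in ("wrist",):
    c[n]=robot.camera_model(n); im=robot.snapshot(n); cv2.imwrite(f"pics/{n}16.png",im[...,::-1])
pickle.dump(c,open("c16.pkl","wb"))
E
```

```text
time: 30.05
ee_pos: [0.5003, 0.1747, 0.1841]
eef_rot: [0.587, 0.649, -0.336, 0.349]
wrist_force: [0.1, 0.3, -0.3]
grip_width: 0.0004
t 30.05 q [ 0.0892  0.8246 -0.5636  2.1961 -0.9663  0.1805  0.7345]
tcp [0.5003 0.1747 0.1841] grasp [0.4891 0.2628 0.0427] tip [0.4878 0.2728 0.0266]
toolx [-0.0669  0.5271 -0.8472] tooly [ 0.996   0.0857 -0.0254] tilt 32.09492620141083 lean az 97.23712496400461 tooly yaw 4.9169584677567935 F [ 0.1224  0.2792 -0.2816] w 0.0003668829506899853
```

View pics/wrist16.png

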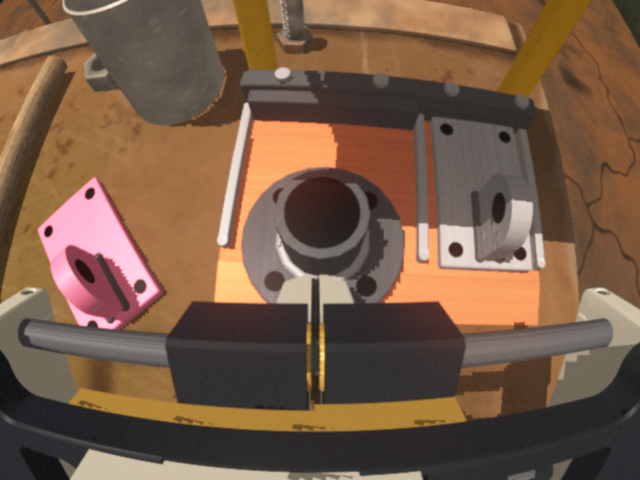

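```bash
python3 - <<'E'
from h import *
import pickle
np.set_printoptions(precision=4,suppress=True)
c=pickle.load(open("c16.pkl","rb"))['wrist']
for n,p,z in [("stubtop",(322,212),.055),("rimfront",(325,168),.014),("rimL",(243,243),.012),("rimR",(405,240),.012),("stop",(330,123),.004),("ribL",(226,240),.012),("ribMin",(418,255),.012)]: print(n,plane("wrist",p,z,c))
E
```

```text
stubtop [0.4878 0.3033 0.055 ]
rimfront [0.4857 0.3466 0.014 ]
rimL [0.4441 0.2985 0.012 ]
rimR [0.533  0.3072 0.012 ]
stop [0.486  0.3855 0.004 ]
ribL [0.434  0.2994 0.012 ]
ribMin [0.5405 0.2992 0.012 ]
```

```bash
python3 -m pendant '[{"tx":0,"ty":0.003,"tz":0,"roll":0},{"tx":0,"ty":0.007,"tz":0,"roll":0},{"tx":0,"ty":0.011,"tz":0,"roll":0},{"tx":0,"ty":0.015,"tz":0,"roll":0},{"tx":0,"ty":0.02,"tz":0,"roll":0},{"tx":0,"ty":0.025,"tz":0,"roll":0},{"tx":0,"ty":0.029,"tz":0,"roll":0},{"tx":0,"ty":0.032,"tz":0,"roll":0},{"tx":0,"ty":0.034,"tz":0,"roll":0},{"tx":0,"ty":0.035,"tz":0,"roll":0}]'
python3 st.py
python3 - <<'E'
from h import *
import pickle
c={}
for n in ("wrist",):
    c[n]=robot.camera_model(n); im=robot.snapshot(n); cv2.imwrite(f"pics/{n}17.png",im[...,::-1])
pickle.dump(c,open("c17.pkl","wb"))
E
```

```text
time: 31.35
ee_pos: [0.5002, 0.2104, 0.1842]
eef_rot: [0.587, 0.649, -0.335, 0.349]
wrist_force: [-0.5, -3.4, -0.1]
grip_width: 0.0009
t 31.35 q [ 0.0344  0.832  -0.5808  2.178  -0.9816  0.1529  0.6941]
tcp [0.5002 0.2104 0.1842] grasp [0.489  0.2984 0.0428] tip [0.4877 0.3085 0.0267]
toolx [-0.0672  0.5274 -0.847 ] tooly [ 0.9959  0.0863 -0.0253] tilt 32.11666087878367 lean az 97.2645120140404 tooly yaw 4.953205654890306 F [-0.54   -3.4187 -0.0905] w 0.0008622581859664897
```

View pics/wrist17.png

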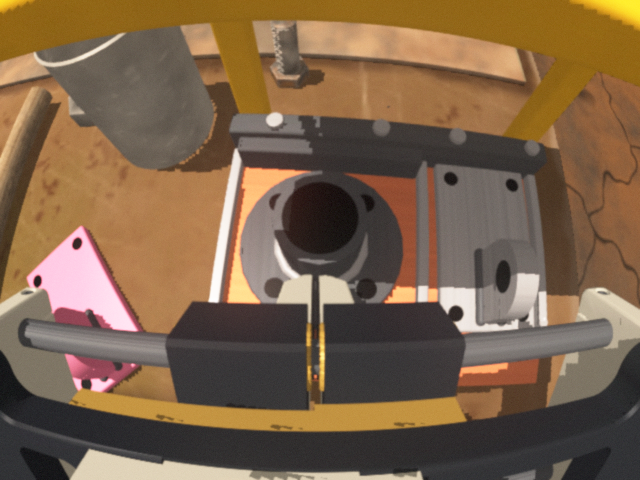

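```bash
python3 -m pendant '[{"tx":0,"ty":0.001,"tz":0,"roll":0},{"tx":0,"ty":0.002,"tz":0,"roll":0},{"tx":0,"ty":0.003,"tz":0,"roll":0},{"tx":0,"ty":0.004,"tz":0,"roll":0},{"tx":0,"ty":0.005,"tz":0,"roll":0},{"tx":0,"ty":0.006,"tz":0,"roll":0},{"tx":0,"ty":0.0065,"tz":0,"roll":0},{"tx":0,"ty":0.007,"tz":0,"roll":0},{"tx":0,"ty":0.007,"tz":0,"roll":0},{"tx":0,"ty":0.007,"tz":0,"roll":0}]'
python3 st.py
python3 - <<'E'
from h import *
import pickle
c={}
for n in ("wrist",):
    c[n]=robot.camera_model(n); im=robot.snapshot(n); cv2.imwrite(f"pics/{n}18.png",im[...,::-1])
pickle.dump(c,open("c18.pkl","wb"))
cv2.imwrite("pics/wrist18a.png",cv2.resize(cv2.imread("pics/wrist18.png")[100:340,200:560],None,fx=2.2,fy=2.2,interpolation=cv2.INTER_CUBIC))
E
```

```text
time: 32.65
ee_pos: [0.5001, 0.2151, 0.184]
eef_rot: [0.587, 0.648, -0.337, 0.35]
wrist_force: [-1.4, -15.9, 9.4]
grip_width: 0.0004
t 32.65 q [ 0.0247  0.8321 -0.5804  2.1759 -0.9839  0.1476  0.6859]
tcp [0.5001 0.2151 0.184 ] grasp [0.4891 0.3027 0.0423] tip [0.4878 0.3127 0.0262]
toolx [-0.0658  0.5249 -0.8486] tooly [ 0.9962  0.0838 -0.0255] tilt 31.937595601959583 lean az 97.14958842580162 tooly yaw 4.80686355972085 F [ -1.362  -15.9462   9.361 ] w 0.00035335356329083866
```

View pics/wrist18a.png

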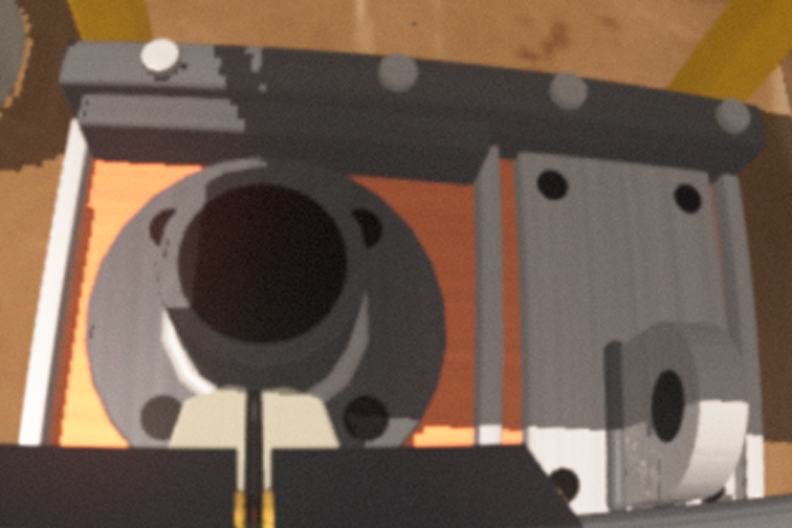

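```bash
python3 -m pendant '[{"tx":0,"ty":-0.004,"tz":0,"roll":0},{"tx":0,"ty":-0.012,"tz":0,"roll":0},{"tx":0,"ty":-0.03,"tz":0.002,"roll":0},{"tx":0.005,"ty":-0.055,"tz":0.01,"roll":-0.02},{"tx":0.012,"ty":-0.08,"tz":0.025,"roll":-0.04},{"tx":0.02,"ty":-0.105,"tz":0.045,"roll":-0.06},{"tx":0.03,"ty":-0.13,"tz":0.07,"roll":-0.08},{"tx":0.04,"ty":-0.15,"tz":0.09,"roll":-0.1},{"tx":0.04,"ty":-0.16,"tz":0.1,"roll":-0.1},{"tx":0.04,"ty":-0.16,"tz":0.1,"roll":-0.1}]'
python3 st.py
python3 - <<'E'
from h import *
import pickle
c={}
for n in ("wrist","scene","side"):
    c[n]=robot.camera_model(n); im=robot.snapshot(n); cv2.imwrite(f"pics/{n}19.png",im[...,::-1])
pickle.dump(c,open("c19.pkl","wb"))
E
```

```text
time: 33.95
ee_pos: [0.5397, 0.0545, 0.2843]
eef_rot: [0.619, 0.617, -0.354, 0.333]
wrist_force: [0.0, 0.2, -0.5]
grip_width: 0.0007
t 33.95 q [ 0.1624  0.6098 -0.3145  2.1203 -0.8034  0.5378  0.6013]
tcp [0.5397 0.0545 0.2843] grasp [0.5376 0.1428 0.1426] tip [0.5374 0.1528 0.1265]
toolx [-0.0125  0.5287 -0.8487] tooly [ 0.9996 -0.0165 -0.025 ] tilt 31.9251232967559 lean az 91.35366034542307 tooly yaw -0.9446610303119739 F [ 0.0497  0.2126 -0.502 ] w 0.000673573537427599
```

View pics/wrist19.png

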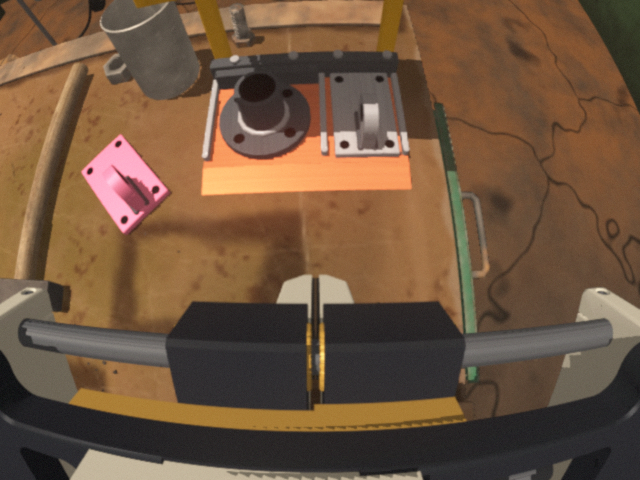

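View pics/side19.png

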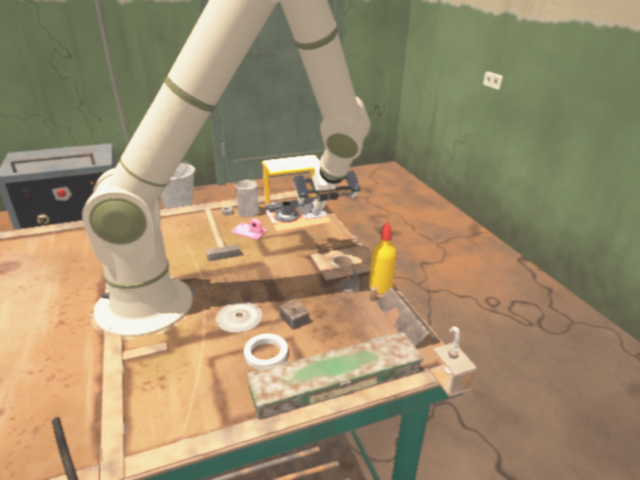

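```bash
python3 - <<'E'
from h import *
import pickle
np.set_printoptions(precision=4,suppress=True)
c=pickle.load(open("c19.pkl","rb"))['wrist']
cv2.imwrite("pics/wrist19a.png",cv2.resize(cv2.imread("pics/wrist19.png")[40:200,190:420],None,fx=3.4,fy=3.4,interpolation=cv2.INTER_CUBIC))
for n,p,z in [("rim rear",(266,158),.012),("rimL",(220,122),.0125),("rimR",(312,122),.0125),("stubtop",(262,87),.056),("trail L",(335,157),.012),("trail R",(399,155),.012),("leadL",(331,74),.012),("leadR",(390,73),.012),("footL",(202,194),0),("footR",(411,188),0),("ribL",(207,156),.0115),("ribM",(325,152),.0115),("ribR",(405,151),.0115)]: print(n,plane("wrist",p,z,c))
# bystander compare in side
a=cv2.imread("pics/side0.png").astype(int);b=cv2.imread("pics/side19.png").astype(int)
cv2.imwrite("pics/cmp.png",np.vstack([cv2.resize(x[230:340,260:420].astype(np.uint8),None,fx=2.6,fy=2.6) for x in (a,b)]))
E
```

```text
rim rear [0.4908 0.292  0.012 ]
rimL [0.4431 0.3357 0.0125]
rimR [0.5331 0.3296 0.0125]
stubtop [0.4913 0.3395 0.056 ]
trail L [0.5533 0.2908 0.012 ]
trail R [0.612  0.2925 0.012 ]
leadL [0.5534 0.3915 0.012 ]
leadR [0.6153 0.3936 0.012 ]
footL [0.429  0.2642 0.    ]
footR [0.6226 0.2646 0.    ]
ribL [0.4339 0.2982 0.0115]
ribM [0.5444 0.2965 0.0115]
ribR [0.6184 0.2971 0.0115]
```

View pics/wrist19a.png

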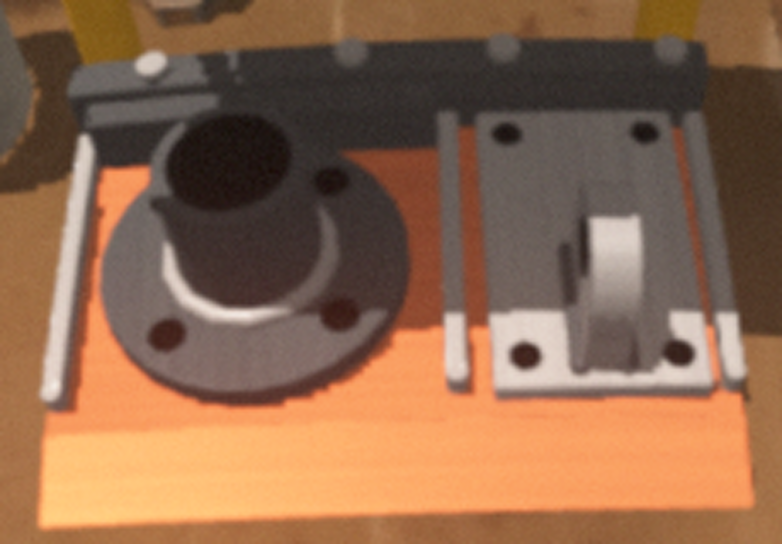

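View pics/cmp.png

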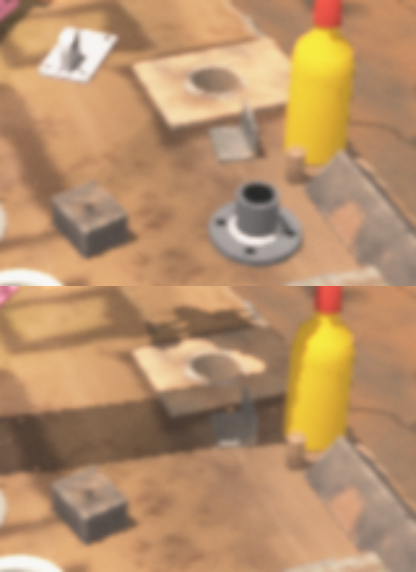

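```bash
python3 - <<'E'
from workcell import robot
print(robot.finish_job())
E
```

```text
the job is handed in; nothing more can be done
None
```

I slid both parts home on the copper under the guard and handed the job in at about 34 s; the hand-in itself reports no verdict.

- **Tilting the tool:** the moves offer no tilt, so I drove the arm high against its wrist-joint limit. That left the tool leaning about 32°, and I kept that lean for the rest of the job.
- **Lug plate:** I pinched the lug, which also squared the plate, and slid it into the right lane leading end first. It stopped against the stop at about 14 N.
- **Stub flange:** I gripped the stub and slid it past the block, the clip and the raised plate into the left lane. It slipped about 7 mm in the grip on the bevel. I let go and pushed the last 38 mm from behind the stub with closed fingers, up to about 16 N at the stop. While it was gripped, the wrist force showed up to about 5 N of its weight on the tool once, so it may have been slightly unloaded for a moment. I lowered the tool by 1 mm after that.

**Last checks (wrist camera):**

| Part | Sideways off lane middle | Distance from stop | Squareness and flatness |
|---|---|---|---|
| Lug plate | about 2 mm | leading edge reads about 2–3 mm short | within 2°, looks flat |
| Stub flange | about 1–3 mm | rear rim reads about 3 mm short of home | looks flat |

Both parts read about 3 mm short by the same amount, although both had met the stop with force. I take that as a measuring bias, and it is inside the 7 mm allowance either way. In the side picture the bystanders look unmoved. Early on, the scene and side cameras disagreed by about 15 mm, so I relied on the wrist camera for every placing.

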